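Pull-check the bench links on the sprung gauge and hang them up

ROBOT

A 6-joint arm with a two-finger parallel gripper is mounted at the origin on the work surface. World frame = base frame: x ahead of the robot, y to its left, z up, the work surface at z = 0. Lengths are in m, angles in rad, forces in N, time in s.
With the tool pointing down it reaches from about 0.35 to 0.85 m from the base axis. Payload 8.1 kg.
Tool frame: the origin (TCP) lies between the finger pads; the fingertips stand 25 mm ahead of it and the grasp point (between the pads) lies 6 mm ahead of it; z points along the fingers, y is the line along which they close (so a half turn about z gives the same grasp; the last joint's range is limited). The gripper opens to 93 mm and grips with 3 to 60 N. Pads are 15 mm wide; open, the fingers measure 128 mm over their backs; the gripper's body (75 mm by 188 mm) begins 65 mm behind the grasp point.
Start: joints at [1.215, 0.13, 1.488, -0, 1.523, -0.085], TCP at [0.16, 0.578, 0.221] pointing down, gripper open.
Joint ranges: [-2.96, 2.96], [-0.89, 2.26], [0.02, 2.5], [-1.34, 4.48], [0, 2.73], [-2.66, 2.66]. Speed limits (rad/s): [2.39, 2.39, 2.79, 3.14, 3.14, 3.14].

INTERFACE

Orientations are given as a rotation vector (axis times angle).
In Python, from plant import robot gives the robot as it stands.
- The arm moves only by the tool arm_command, never from a script. Its argument "increments" is text: rows parted by semicolons, each of 5 numbers parted by spaces: the closure, from 0 (fully open) to 1 (shut), then the shift along the tool's x, y, z in mm, then the turn about the tool's z in rad. A call has 1 to 5 rows; each row is the pose to reach, as a shift and turn from the pose commanded when the call began, along the tool's axes at that moment; what a row does not reach only later rows make up. A row lasts 1/10 s, in which the tool goes at most 50 mm and 8.59 degrees, less where a joint would pass 70% of its speed; a pose out of reach is approached as far as the arm can. A call with a gripper value outside its range is refused whole. The fingers move at their own pace and stop on an object; "grip_force" is the grip in N (left out, the last holds). Time passes only in rows, so rows that repeat a pose let the fingers close. It gives the time, the measured TCP pose, the force, the opening and the grip force at its end, in the units of the state.
- robot.read_state(): the state, without advancing time (a new reading comes with each control period).
- robot.read_camera(name): name is "scene" or "top" or "wrist"; returns the picture (400x640x3 uint8, blue, green, red); there is no depth.
- robot.camera_model(name): a dict with "fx", "fy", "cx", "cy" (pixels), "D" ([k1, k2, p1, p2, k3] as OpenCV has them; the pictures are not rectified), "eye" and "rotation" of the camera in the world. Camera axes: x right, y down, z forward; pixel columns grow to the right and rows downward; lengths in m; the calibration is good to about 2 mm. A picture is of the moment at which its call begins: read the wrist's pose just before it. camera_model takes no time and is no camera call; for the wrist camera it gives the pose at the moment of the call.
- robot.close_job(): hands the job in; it is judged then, once.
The state is a dict: "t": time; "q": joint angles; "dq": joint speeds; "joint_torque": joint torques, N m; "tool_pos": TCP position; "orientation": TCP orientation; "force": force on the tool from outside, world axes, zero at the start; "wrist_torque": the same for the moment, N m; "opening": finger opening in m; "gripper_force": force on a finger pad.
Only numpy, scipy, OpenCV 4.12 (cv2) and the standard library are available. Lean on these libraries where they do the work, as an engineer would, in place of code of your own. Each camera call takes 0.05 s, during which the arm holds its last target. There are 200 camera calls.

TASK

Pull-check every pull link on the bench, from the shortest to the longest: put its eye over the gauge's pin, pull the link away from the spring housing until the slide's pointer stands in the black band, keep it there for at least three seconds, then let the slide go back home and take the link off. Hang every link you have checked by its eye on the rack, one to a hook, so that it hangs straight down; leave the jar, the carton and the screwdriver where they are.

Things in the scene. Friction and masses are not known exactly. Their poses are not given: they have to be found in the camera images.
- gauge: fixed sprung pull gauge: base plate 6 mm high (x -70 to +155, y +-38 mm), white spring housing from x = +40 mm, 48 mm high, barrel on it to 67 mm. Origin on the bench under the pin's home place; the slide pulls out along its own -x, toward the robot. White scales at y = +-30 mm, a line each 10 mm of draw
- mark (a point): middle of the black band (8 mm wide) on the gauge's scale, at 40 mm of draw: 40 mm along -x from the pin's home, y = +30 mm; the same band is on the other side
- draw (a joint): how far the gauge's sprung slide is drawn out, m: 0 home, up to 0.07; black band 0.036 to 0.044. The spring pulls it home with 2.4 N at 0 and 7.2 N at 0.040. Thin dark pointers on both sides of the slide read the scales
- pin (a point): foot of the slide's upright steel pin, on the pin's axis, on top of the slide block (28 x 28 mm), 16 mm above the bench; the pin is 12 mm thick and stands 26 mm above this point. Moves with the slide
- rack: fixed hook rack: open frame of two posts and a crossbar, 160 mm wide, 208 mm high, with three upturned hooks in a row, 60 mm apart, that point to the rack's own -x, toward the robot (the hook points share its axes). Origin on the bench under the middle hook's bend; foot plate from x = +25 mm, crossbar's face at x = +60 mm; a rest plate (z 85 to 148 mm, face x = +5 mm) steadies what hangs
- hook1 (a point): bend of hook 1 (y = 60 mm in the rack), on the wire's axis, 180 mm above the bench; wire 8 mm thick, rising gently from here to the crossbar 60 mm behind; its tip stands straight up, top end 34 mm above this point
- hook2 (a point): bend of hook 2 (y = 0 mm in the rack), on the wire's axis, 180 mm above the bench; wire 8 mm thick, rising gently from here to the crossbar 60 mm behind; its tip stands straight up, top end 34 mm above this point
- hook3 (a point): bend of hook 3 (y = -60 mm in the rack), on the wire's axis, 180 mm above the bench; wire 8 mm thick, rising gently from here to the crossbar 60 mm behind; its tip stands straight up, top end 34 mm above this point
- link_short: the short pull link, 120 g: flat steel strip 14 mm wide and 6 mm thick with a ring eye at one end (outer 30, hole 18 mm) and a black grip block (30 long, 20 wide, 30 mm high) standing on the other. Origin under the block's centre; own +x to the eye, 70 mm from origin to eye centre; own z out of the block's top. May be absent
- eye_short (a point): centre of the short link's eye, half way through its 6 mm thickness
- link_middle: the middle pull link, 120 g: flat steel strip 14 mm wide and 6 mm thick with a ring eye at one end (outer 30, hole 18 mm) and a black grip block (30 long, 20 wide, 30 mm high) standing on the other. Origin under the block's centre; own +x to the eye, 90 mm from origin to eye centre; own z out of the block's top. May be absent
- eye_middle (a point): centre of the middle link's eye, half way through its 6 mm thickness
- link_long: the long pull link, 120 g: flat steel strip 14 mm wide and 6 mm thick with a ring eye at one end (outer 30, hole 18 mm) and a black grip block (30 long, 20 wide, 30 mm high) standing on the other. Origin under the block's centre; own +x to the eye, 110 mm from origin to eye centre; own z out of the block's top. May be absent
- eye_long (a point): centre of the long link's eye, half way through its 6 mm thickness
- jar: glass jar with white cap, 44 mm across, 60 mm high; bystander, origin under its centre
- carton: cardboard carton 50 x 110 x 35 mm; bystander, origin under its centre
- driver: screwdriver 140 mm long lying on the bench; bystander
Not all that is in view belongs to the job. Leave any orange or turquoise look-alike of the rack alone. Leave any purple look-alike of the link_long alone.

How it is judged:
On the way, in this order (a step that is already met when the one before it is completed fails the run):
1. the short link (if there) is on the gauge pin by its eye and has drawn the slide into the black band, held about 3 s (horizontal distance between eye_short and pin below 0.007 m and z of eye_short in the frame of pin between -0.004 and 0.022 m and x of eye_short in the frame of gauge between -0.0485 and -0.035 m), for 2.8 s.
2. the middle link (if there) is on the gauge pin by its eye and has drawn the slide into the black band, held about 3 s (horizontal distance between eye_middle and pin below 0.007 m and z of eye_middle in the frame of pin between -0.004 and 0.022 m and x of eye_middle in the frame of gauge between -0.0485 and -0.035 m), for 2.8 s.
3. the long link (if there) is on the gauge pin by its eye and has drawn the slide into the black band, held about 3 s (horizontal distance between eye_long and pin below 0.007 m and z of eye_long in the frame of pin between -0.004 and 0.022 m and x of eye_long in the frame of gauge between -0.0485 and -0.035 m), for 2.8 s.
At the end, for the whole second after the job is handed in: every link present hangs by its eye on a hook of its own (eye within 18 mm sideways of the wire, between tip and crossbar, 30 mm below to 20 mm above the bend; block hanging below it), let go, all through the last second; the gauge's slide is back home (under 5 mm) (((x of eye_short in the frame of hook1 between -0.014 and 0.056 m and y of eye_short in the frame of hook1 between -0.018 and 0.018 m and z of eye_short in the frame of hook1 between -0.03 and 0.02 m) or (x of eye_short in the frame of hook2 between -0.014 and 0.056 m and y of eye_short in the frame of hook2 between -0.018 and 0.018 m and z of eye_short in the frame of hook2 between -0.03 and 0.02 m) or (x of eye_short in the frame of hook3 between -0.014 and 0.056 m and y of eye_short in the frame of hook3 between -0.018 and 0.018 m and z of eye_short in the frame of hook3 between -0.03 and 0.02 m)) and height (world z) of link_short below 0.1385 m and ((x of eye_middle in the frame of hook1 between -0.014 and 0.056 m and y of eye_middle in the frame of hook1 between -0.018 and 0.018 m and z of eye_middle in the frame of hook1 between -0.03 and 0.02 m) or (x of eye_middle in the frame of hook2 between -0.014 and 0.056 m and y of eye_middle in the frame of hook2 between -0.018 and 0.018 m and z of eye_middle in the frame of hook2 between -0.03 and 0.02 m) or (x of eye_middle in the frame of hook3 between -0.014 and 0.056 m and y of eye_middle in the frame of hook3 between -0.018 and 0.018 m and z of eye_middle in the frame of hook3 between -0.03 and 0.02 m)) and height (world z) of link_middle below 0.1215 m and ((x of eye_long in the frame of hook1 between -0.014 and 0.056 m and y of eye_long in the frame of hook1 between -0.018 and 0.018 m and z of eye_long in the frame of hook1 between -0.03 and 0.02 m) or (x of eye_long in the frame of hook2 between -0.014 and 0.056 m and y of eye_long in the frame of hook2 between -0.018 and 0.018 m and z of eye_long in the frame of hook2 between -0.03 and 0.02 m) or (x of eye_long in the frame of hook3 between -0.014 and 0.056 m and y of eye_long in the frame of hook3 between -0.018 and 0.018 m and z of eye_long in the frame of hook3 between -0.03 and 0.02 m)) and height (world z) of link_long below 0.1045 m and distance between eye_short and eye_middle above 0.035 m and distance between each of eye_short, eye_middle and eye_long above 0.035 m and value of joint draw below 0.005 m); the robot touches nothing.
It fails at once if the jar is moved more than 40 mm (distance of jar from where it was at the start of the episode above 0.04 m).
It fails at once if the carton is moved more than 40 mm (distance of carton from where it was at the start of the episode above 0.04 m).
It fails at once if the driver is moved more than 40 mm (distance of driver from where it was at the start of the episode above 0.04 m).
Of link_short, link_middle, link_long only 2 to 3 are there at a start; the rules pass over those that are not, and their reading is None.
At some moment in a run one of link_short, link_middle, link_long may be knocked a few centimetres aside while the robot is not near it.
Once in a run the grip may slacken for a moment while it holds something.
It also fails if it takes over 210 s, if anything falls off the work surface, if the arm or the gripper's body presses on something with over 40 N, if the wrist force passes 120 N, or if a joint passes its speed limit or range.

## Working session

There is one attempt and no reset: what is moved stays moved. The work goes in short steps, Python scripts to look and compute and a tool call to move; the robot and the scene stay as the last step left them, time stands still between calls to the robot, and variables do not carry over. Pictures are saved under pics/ and viewed, at most 14 in all, crops included, and the job is handed in when it is done.

Besides the shell and the picture viewer there is one more tool, called as name(argument=value, ...), one argument or row to a line, values as JSON. arm_command: Moves the arm, as the interface text tells. Its arguments: {"type":"object","properties":{"increments":{"type":"string"},"grip_force":{"type":"number"}},"required":["increments"]}

```bash
ls; mkdir -p pics
cat > h.py <<'E'
import numpy as np, cv2
from plant import robot
def snap(n,f=None):
    m=robot.camera_model(n); im=np.array(robot.read_camera(n))
    if f: cv2.imwrite('pics/'+f,im)
    return im,m
def ray(m,px):
    K=np.array([[m['fx'],0,m['cx']],[0,m['fy'],m['cy']],[0,0,1.]])
    u=cv2.undistortPoints(np.array(px,float).reshape(-1,1,2),K,np.array(m['D'],float)).reshape(-1,2)
    R=np.array(m['rotation']); 
    if R.size==3: R=cv2.Rodrigues(R.reshape(3,1).astype(float))[0]
    return np.array(m['eye']),(R@np.c_[u,np.ones(len(u))].T).T
def onplane(m,px,z):
    e,d=ray(m,px); return e+d*((z-e[2])/d[:,2])[:,None]
def proj(m,P):
    K=np.array([[m['fx'],0,m['cx']],[0,m['fy'],m['cy']],[0,0,1.]])
    R=np.array(m['rotation'])
    return cv2.projectPoints(np.array(P,float).reshape(-1,3),cv2.Rodrigues(R.T)[0],-R.T@np.array(m['eye']),K,np.array(m['D'],float))[0].reshape(-1,2)
E
python3 - <<'E'
from h import *
a,m=snap('top','t0.png'); b,m2=snap('scene','s0.png'); c,m3=snap('wrist','w0.png')
for x in (m,m2,m3): print({k:np.round(v,3).tolist() for k,v in x.items()})
print(robot.read_state())
E
```

```text
pics
{'fx': 469.982, 'fy': 469.982, 'cx': 320.802, 'cy': 203.735, 'D': [-0.098, 0.0, 0.0, 0.0, 0.0], 'eye': [0.204, -0.018, 1.56], 'rotation': [-2.094, 2.16, -0.191]}
{'fx': 479.474, 'fy': 479.474, 'cx': 316.989, 'cy': 191.263, 'D': [-0.017, 0.0, 0.0, 0.0, 0.0], 'eye': [1.328, -0.38, 0.957], 'rotation': [-1.935, -1.338, 0.604]}
{'fx': 350.474, 'fy': 350.474, 'cx': 316.515, 'cy': 200.069, 'D': [-0.039, 0.0, 0.0, 0.0, 0.0], 'eye': [0.094, 0.597, 0.386], 'rotation': [2.335, 1.777, 0.222]}
{'t': 0.15, 'q': array([ 1.21460355e+00,  1.31011444e-01,  1.48899060e+00,  8.61820838e-06,
        1.52297914e+00, -8.53823660e-02]), 'dq': array([ 0.00066632, -0.00162196, -0.00464357, -0.00048422, -0.00057781,
        0.0001208 ]), 'joint_torque': array([ 3.01132450e-04, -5.60477936e+01, -4.92332160e+01,  7.69008812e-02,
        3.04116297e-02, -6.57545093e-05]), 'tool_pos': array([0.16032839, 0.57775475, 0.22023538]), 'orientation': array([-4.24047669e-01, -3.11252633e+00,  2.12498042e-03]), 'force': array([ 0.41918303, -0.54499211, -0.55254139]), 'wrist_torque': array([-0.00680725,  0.01940469, -0.00767994]), 'gripper_force': 0.0, 'opening': 0.09303806387410665}
```

View pics/t0.png

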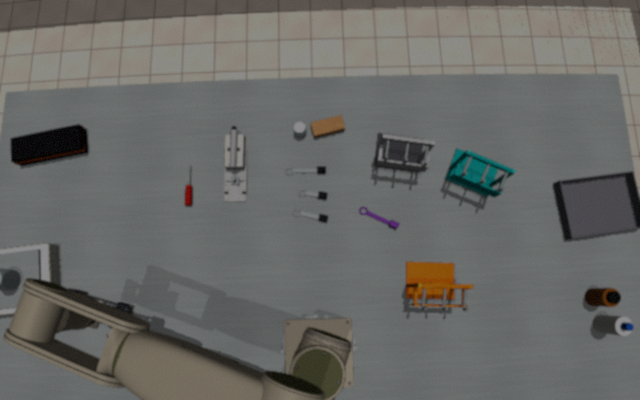

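View pics/s0.png

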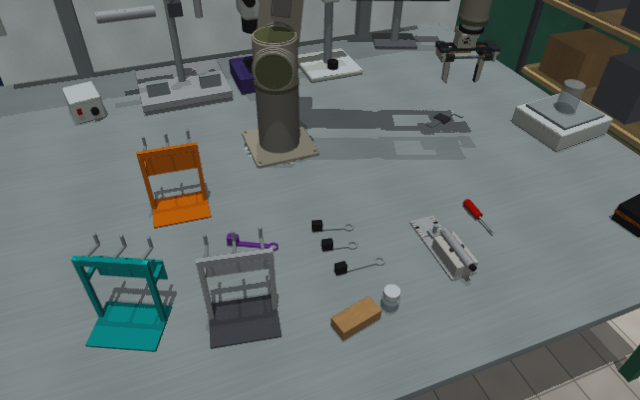

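```bash
sed -i "s/    R=np.array(m\['rotation'\])$/    R=cv2.Rodrigues(np.array(m['rotation'],float).reshape(3,1))[0]/" h.py
python3 - <<'E'
from h import *
im=cv2.imread('pics/t0.png'); m=robot.camera_model('top')
print(onplane(m,[[320,370],[234,184],[190,190],[404,155]],0.0).round(3))
c=cv2.resize(im[110:235,215:455],None,fx=3.3,fy=3.3,interpolation=cv2.INTER_CUBIC); cv2.imwrite('pics/t0c.png',c)
g=im.max(axis=2); mask=((g<45)).astype(np.uint8); mask[:, :280]=0; mask[:,345:]=0; mask[:150]=0;mask[230:]=0
n,l,s,ce=cv2.connectedComponentsWithStats(mask)
for i in range(1,n):
    if s[i,4]>10: print(s[i],ce[i].round(1),onplane(m,[ce[i]],0.03).round(3))
R=cv2.Rodrigues(robot.read_state()['orientation'])[0]; print(R.round(3))
E
```

```text
[[-0.055 -0.001  0.   ]
 [ 0.565  0.274  0.   ]
 [ 0.549  0.426  0.   ]
 [ 0.649 -0.313  0.   ]]
[318 167   7   7  47] [321.  169.9] [[ 0.597 -0.025  0.03 ]]
[319 192   8   7  43] [322.3 195.5] [[ 0.509 -0.026  0.03 ]]
[319 215   8   7  43] [322.8 218. ] [[ 0.434 -0.026  0.03 ]]
[[-0.964  0.268 -0.   ]
 [ 0.268  0.964 -0.001]
 [ 0.    -0.001 -1.   ]]
```

View pics/t0c.png

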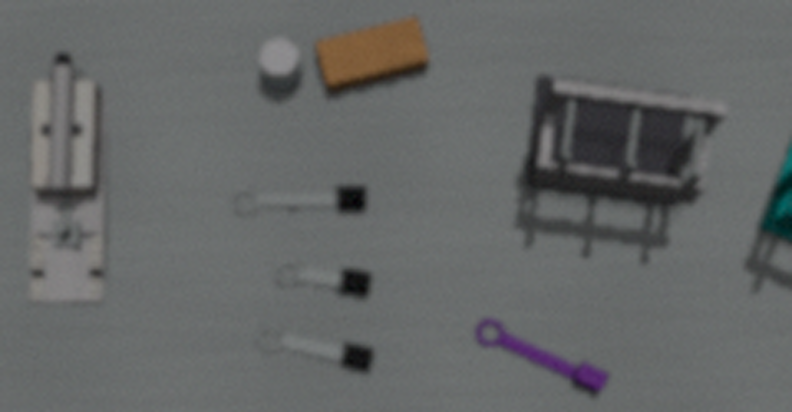

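arm_command(
  increments="0.3 -33 -33 -6 0; 0.3 -67 -67 -12 0; 0.3 -100 -100 -18 0; 0.3 -135 -135 -24 0; 0.3 -170 -170 -30 0",
)

```text
t: 0.65
tool_pos: [0.2791, 0.3671, 0.2509]
orientation: [-0.423, -3.113, 0.0]
force: [1.3, -0.2, 0.2]
opening: 0.0655
gripper_force: 0.0
```

arm_command(
  increments="0.3 -33 -33 0 0; 0.3 -67 -67 0 0; 0.3 -100 -100 0 0; 0.3 -135 -135 0 0; 0.3 -170 -170 0 0",
)

```text
t: 1.15
tool_pos: [0.3976, 0.1578, 0.251]
orientation: [0.423, 3.112, 0.0]
force: [0.6, 0.2, -0.0]
opening: 0.0648
gripper_force: 0.0
```

arm_command(
  increments="0.3 -33 -33 0 0.14; 0.3 -67 -67 0 0.28; 0.3 -100 -100 0 0.42; 0.3 -135 -135 0 0.56; 0.3 -170 -170 0 0.7",
)

```text
t: 1.65
tool_pos: [0.516, -0.0517, 0.2509]
orientation: [-1.474, -2.774, -0.0]
force: [1.2, -0.2, 0.5]
opening: 0.065
gripper_force: 0.0
```

arm_command(
  increments="0.3 0 0 0 0.14; 0.3 0 0 0 0.28; 0.3 0 0 0 0.42; 0.3 0 0 0 0.56; 0.3 0 0 0 0.56",
)

```text
t: 2.15
tool_pos: [0.5153, -0.0497, 0.2507]
orientation: [-2.179, -2.262, 0.001]
force: [-0.7, -0.3, 0.2]
opening: 0.0653
gripper_force: 0.0
```

Run:
```python
from h import *
s=robot.read_state();print(s['tool_pos'],cv2.Rodrigues(s['orientation'])[0].round(3),s['q'].round(2),s['opening'])
c,m=snap('wrist','w1.png')
print(m['eye'],cv2.Rodrigues(np.array(m['rotation']))[0].round(3))
```

```text
[ 0.51527972 -0.04973622  0.25068204] [[-0.037  0.999 -0.001]
 [ 0.999  0.037  0.   ]
 [ 0.    -0.001 -1.   ]] [-0.2  -0.1   1.67  0.    1.58 -0.23] 0.06525839053804468
[0.51208178 0.01887113 0.4162704 ] [[ 0.999  0.037  0.01 ]
 [ 0.039 -0.968 -0.246]
 [ 0.     0.246 -0.969]]
```

View pics/w1.png

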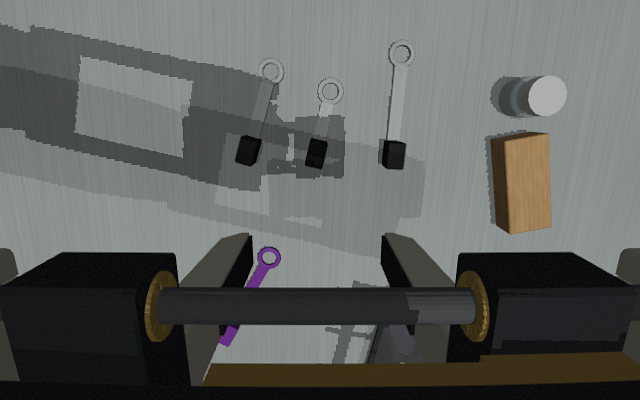

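```bash
cat >> h.py <<'E'
def ring(im,c,r_px,half=22,k=6):
    "circle of about r_px near pixel c; returns centre, radius"
    x0,y0=int(c[0])-half,int(c[1])-half; x0=max(x0,0); y0=max(y0,0)
    g=cv2.cvtColor(im[y0:y0+2*half,x0:x0+2*half],cv2.COLOR_BGR2GRAY)
    g=cv2.createCLAHE(3,(2,2)).apply(cv2.resize(g,None,fx=k,fy=k,interpolation=cv2.INTER_CUBIC))
    h=cv2.HoughCircles(g,cv2.HOUGH_GRADIENT_ALT,1.5,5,param1=100,param2=0.5,minRadius=int(k*r_px*.8),maxRadius=int(k*r_px*1.2))
    if h is None: return None
    h=h[0]; h=h[:, :3]; return [((a+.5)/k-.5+x0,(b+.5)/k-.5+y0,r/k) for a,b,r in h]
def dark(im,box,th=30):
    x0,y0,x1,y1=box; mk=(im[y0:y1,x0:x1].max(axis=2)<th).astype(np.uint8)
    n,l,s,ce=cv2.connectedComponentsWithStats(mk); i=1+np.argmax(s[1:,4]); return ce[i]+[x0,y0],s[i,4]
def world2tool(d,yaw_to=None):
    s=robot.read_state(); R=cv2.Rodrigues(s['orientation'])[0]; return (R.T@np.array(d))*1000
E
cat > find.py <<'E'
from h import *
im,m=snap('wrist')
L=dict(short=((330,90),(317,153),.07),middle=((270,70),(248,151),.09),long=((402,53),(393,155),.11))
for k,(e,b,l) in L.items():
    h=ring(im,e,12.5); h2=ring(im,e,7.5)
    bc,a=dark(im,(b[0]-20,b[1]-25,b[0]+20,b[1]+25))
    B=onplane(m,[bc],.016)[0]
    print(k,np.round(h,1) if h else None,np.round(h2,1) if h2 else None,bc.round(1),a,'B',B.round(4))
    for q in ([h[0]] if h else [])+([h2[0]] if h2 else []):
        E=onplane(m,[q[:2]],.006)[0]; d=E-B; print('   E',E.round(4),'len',np.hypot(*d[:2]).round(4),'ang',np.degrees(np.arctan2(d[1],d[0])).round(2))
E
python3 find.py
```

```text
short [[329.6  90.3  13.7]
 [327.8  86.1  13.6]
 [328.1  95.1  13.5]
 [326.3  91.1  11.1]
 [334.3  91.3  12.7]
 [331.3  95.3  11.7]
 [330.8  90.1  11.8]
 [333.6  94.1  13.7]
 [334.3  91.3  10.8]
 [330.8  90.1  10.5]] [[331.8  90.8   8. ]
 [328.3  87.3   8. ]
 [329.1  93.8   7.5]
 [329.1  91.6   6.8]
 [329.1  91.6   8.2]
 [332.1  93.8   8. ]
 [333.3  87.3   8.2]
 [344.1  77.1   7. ]
 [336.6  92.1   7.6]
 [334.8  95.1   6.8]] [315.9 153.2] 495 B [ 0.5132 -0.0277  0.016 ]
   E [0.5255 0.0424 0.006 ] len 0.0712 ang 80.08
   E [0.528 0.042 0.006] len 0.0712 ang 78.0
middle [[271.8  71.1  13.2]
 [275.1  72.1  12.5]
 [270.6  72.6  11. ]
 [273.1  71.1  10.9]
 [272.8  77.6  13.5]
 [270.1  69.3  11. ]
 [266.3  74.1  13.9]
 [270.1  66.6  12.3]
 [275.1  72.1  10.6]
 [270.1  66.6  10.7]] [[272.3  71.3   7.8]
 [278.1  72.6   7.6]
 [270.1  70.8   7.9]
 [277.6  75.1   6.8]
 [270.6  67.3   6.9]
 [274.8  67.3   7.9]
 [274.8  74.8   7. ]
 [273.1  68.6   7.9]
 [267.8  66.8   8. ]
 [270.1  70.8   6.7]] [247.9 149.9] 562 B [ 0.4356 -0.0272  0.016 ]
   E [0.4603 0.0602 0.006 ] len 0.0909 ang 74.23
   E [0.4609 0.06   0.006 ] len 0.0908 ang 73.84
long [[400.6  52.8  13.5]
 [402.8  54.6  11. ]
 [400.6  52.8  10.9]
 [397.1  53.3  11.1]
 [405.1  55.1  12.1]
 [402.6  59.1  11.9]] [[400.3  55.6   8. ]
 [401.8  54.8   7.8]
 [404.8  51.8   8.2]
 [398.6  50.6   7.8]
 [405.1  50.1   7.5]
 [405.3  54.1   8.1]
 [400.3  51.1   7.2]
 [400.1  53.8   8.3]
 [398.3  55.6   8.1]
 [405.3  56.6   8.2]
 [398.3  55.6   6.7]] [392.2 156.5] 441 B [ 0.6006 -0.0276  0.016 ]
   E [0.6015 0.0858 0.006 ] len 0.1134 ang 89.56
   E [0.6015 0.083  0.006 ] len 0.1105 ang 89.55
```

arm_command(
  increments="0.45 12 -1 0 0.14; 0.45 22 -1 -0 0.22; 0.45 22 -1 50 0.22; 0.45 22 -1 100 0.22; 0.45 22 -1 150 0.22",
)

```text
t: 2.75
tool_pos: [0.5139, -0.0276, 0.0999]
orientation: [2.406, 2.017, 0.002]
force: [0.7, -1.0, -1.2]
opening: 0.0511
gripper_force: 0.0
```

arm_command(
  increments="0.45 0 0 20 0; 0.45 0 0 40 0; 0.45 0 0 60 0; 0.45 0 0 70 0; 0.45 0 0 70 0",
)

```text
t: 3.25
tool_pos: [0.5122, -0.0275, 0.0295]
orientation: [-2.408, -2.014, 0.003]
force: [0.2, 0.6, 0.2]
opening: 0.0514
gripper_force: 0.0
```

arm_command(
  increments="1 0 0 0 0; 1 0 0 0 0; 1 0 0 0 0; 1 0 0 0 0; 1 0 0 0 0",
  grip_force=40,
)

```text
t: 3.75
tool_pos: [0.5141, -0.0278, 0.0317]
orientation: [2.411, 2.012, 0.001]
force: [2.5, 0.3, 6.1]
opening: 0.0167
gripper_force: 57.6
```

arm_command(
  increments="1 0 0 -30 0; 1 0 0 -60 0; 1 0 0 -100 0; 1 0 0 -140 0; 1 0 0 -140 0",
)

```text
t: 4.25
tool_pos: [0.5175, -0.0283, 0.1782]
orientation: [2.406, 2.008, 0.011]
force: [0.7, -0.2, -0.0]
opening: 0.0001
gripper_force: 0.0
```

Run:
```python
from h import *
s=robot.read_state();print(s['tool_pos'],s['orientation'],s['q'].round(2),s['opening'],s['gripper_force'])
c,m=snap('wrist','w2.png')
```

```text
[ 0.51746725 -0.02832127  0.17817603] [2.40567243 2.00757784 0.01145391] [-0.15 -0.08  1.78  0.    1.43  0.03] 0.00013479744417953216 0.0
```

View pics/w2.png

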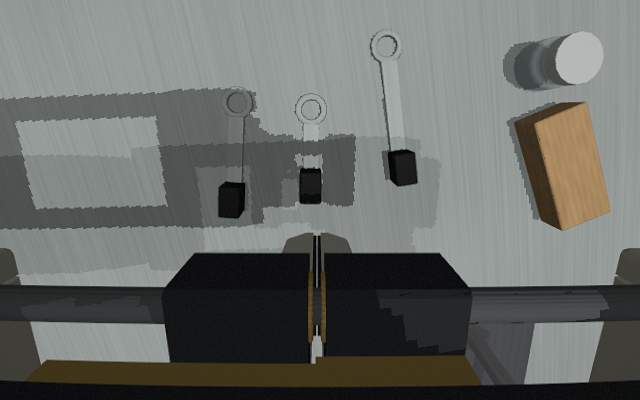

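```bash
cat > find.py <<'E'
from h import *
import sys
def look(L,pr=True):
    im,m=snap('wrist'); out={}
    for k,(e,b,l) in L.items():
        m0=np.array(m['eye'])
        r=350/np.linalg.norm(onplane(m,[e],.006)[0]-m0)*.015
        h=ring(im,e,r) or []; h2=ring(im,e,r*.6) or []
        bc,a=dark(im,(b[0]-22,b[1]-28,b[0]+22,b[1]+28))
        B=onplane(m,[bc],.016)[0]
        c=[q for q in h+h2 if abs(q[0]-e[0])<6 and abs(q[1]-e[1])<6]
        ec=np.median([q[:2] for q in c],axis=0) if c else np.array(e)
        E=onplane(m,[ec],.006)[0]; d=E-B; 
        print(k,'eye px',ec.round(1),'blk px',bc.round(1),a,'B',B.round(4),'E',E.round(4),'len',np.hypot(*d[:2]).round(4),'ang',np.degrees(np.arctan2(d[1],d[0])).round(2))
        out[k]=(B,E)
    return im,m,out
E
python3 - <<'E'
from find import *
im,m,o=look(dict(short=((311,109),(310,185),.07),middle=((237,102),(231,200),.09),long=((386,45),(402,167),.11)))
E
```

```text
short eye px [312.3 110.1] blk px [311.8 186.6] 663 B [ 0.5121 -0.0282  0.016 ] E [0.5253 0.0409 0.006 ] len 0.0704 ang 79.2
middle eye px [236.8 101.8] blk px [232.5 200.1] 880 B [ 0.4352 -0.0275  0.016 ] E [0.4581 0.0608 0.006 ] len 0.0912 ang 75.43
long eye px [388.7  45.7] blk px [404.8 168.4] 689 B [ 0.6012 -0.0267  0.016 ] E [0.6027 0.0842 0.006 ] len 0.1109 ang 89.21
```

arm_command(
  increments="0.5 0 0 30 0; 0.5 0 0 60 0; 0.5 0 0 90 0; 0.5 0 0 100 0; 0.5 0 0 100 0",
  grip_force=20,
)

```text
t: 4.85
tool_pos: [0.511, -0.0274, 0.068]
orientation: [-2.409, -2.01, 0.006]
force: [0.2, 0.3, 1.3]
opening: 0.0356
gripper_force: 0.0
```

arm_command(
  increments="0.5 0 0 20 0; 0.5 0 0 35 0; 0.5 0 0 43 0; 0.5 0 0 43 0; 0.5 0 0 43 0",
)

```text
t: 5.35
tool_pos: [0.5139, -0.0278, 0.0285]
orientation: [2.412, 2.013, 0.0]
force: [-0.6, 0.3, -0.3]
opening: 0.0465
gripper_force: 0.0
```

arm_command(
  increments="0.72 0 0 0 0; 0.72 0 0 0 0; 0.72 0 0 0 0; 0.72 0 0 0 0",
)

```text
t: 5.75
tool_pos: [0.5139, -0.0278, 0.0284]
orientation: [2.412, 2.012, 0.001]
force: [0.1, -0.1, -0.2]
opening: 0.0264
gripper_force: 0.0
```

arm_command(
  increments="0.85 0 0 0 0; 0.85 0 0 0 0; 0.85 0 0 0 0; 0.85 0 0 0 0",
)

```text
t: 6.15
tool_pos: [0.5137, -0.0278, 0.0281]
orientation: [2.412, 2.013, 0.0]
force: [-0.6, 0.1, 1.3]
opening: 0.0195
gripper_force: 20.0
```

Run:
```python
from h import *
s=robot.read_state();print(s['tool_pos'],s['orientation'],s['opening'],s['gripper_force'])
c,m=snap('wrist','w3.png')
s=robot.read_state();print(s['tool_pos'],s['force'])
```

```text
[ 0.51366001 -0.02775068  0.02812525] [2.41198447e+00 2.01279625e+00 1.12372535e-04] 0.01946673624454268 19.982773661613464
[ 0.51367484 -0.02775369  0.02813753] [ 0.47587557 -0.58101859  1.64854099]
```

View pics/w3.png

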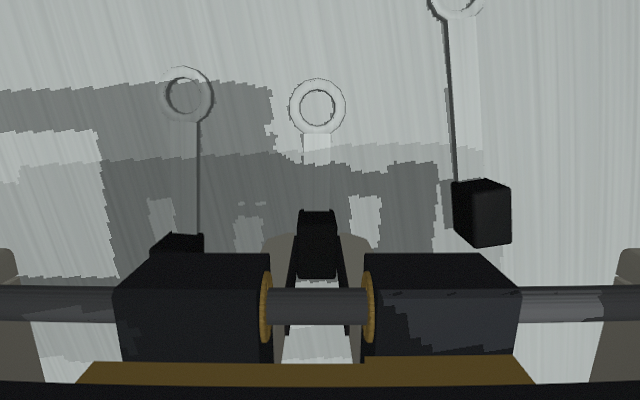

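Run:
```python
from h import *
m=robot.camera_model('wrist'); s=robot.read_state(); R=cv2.Rodrigues(s['orientation'])[0]
p=s['tool_pos']
for dx in (-.015,0,.015):
  for z in (.03,.036): 
    q=p+R[:,0]*dx; q=[q[0],q[1],z]; print(dx,z,proj(m,[q]).round(1))
im=cv2.imread('pics/w3.png')
print(im[200:300:5,317].max(axis=1))
print(im[240,270:370:4].max(axis=1))
h=ring(im,(317,106),28,half=36,k=4); print(h and np.round(h[:3],1)); h=ring(im,(317,106),17,half=36,k=4);print(h and np.round(h[:3],1))
print(onplane(m,[[317,106.5]],.006))
```

```text
-0.015 0.03 [[317.9 279.3]]
-0.015 0.036 [[317.9 285. ]]
0 0.03 [[317.9 252.1]]
0 0.036 [[318.  256.9]]
0.015 0.03 [[318.  223.6]]
0.015 0.036 [[318.  227.6]]
[104 104  92  13  16  15  19  19  18  19  17  19  19  19  17  13 102 161
  42  48]
[94 93 93 92 92 92 19 20 21 12 18 19 19 18 14 20 16 18 94 92 92 92 94 93
 86]
[[318.1 106.   27.4]
 [314.8 105.6  28.5]
 [314.8 102.2  24.5]]
[[313.2 106.   17.7]
 [317.4 106.   18.6]
 [308.8 105.6  18.4]]
[[0.52586457 0.04209258 0.006     ]]
```

arm_command(
  increments="1 0 0 0 0; 1 0 0 -5 0; 1 0 0 -15 0; 1 0 0 -30 0; 1 0 0 -50 0",
  grip_force=25,
)

```text
t: 6.7
tool_pos: [0.5131, -0.0277, 0.0789]
orientation: [-2.412, -2.012, 0.001]
force: [0.9, 0.1, -1.0]
opening: 0.0196
gripper_force: 25.0
```

arm_command(
  increments="1 0 0 -20 0; 1 0 0 -45 0; 1 0 0 -70 0; 1 0 0 -90 0; 1 0 0 -100 0",
)

```text
t: 7.2
tool_pos: [0.5149, -0.028, 0.1818]
orientation: [2.409, 2.011, 0.005]
force: [0.7, -0.5, -0.3]
opening: 0.0193
gripper_force: 25.0
```

arm_command(
  increments="1 40 -16 0 0; 1 80 -32 0 0; 1 120 -48 0 0; 1 160 -64 0 0; 1 200 -80 0 0",
)

```text
t: 7.7
tool_pos: [0.4699, 0.1849, 0.1784]
orientation: [2.412, 2.012, 0.0]
force: [0.2, 0.2, -1.1]
opening: 0.0197
gripper_force: 25.0
```

arm_command(
  increments="1 40 -16 0 0.14; 1 84 -33 0 0.28; 1 84 -33 0 0.42; 1 84 -33 0 0.56; 1 84 -33 0 0.7",
)

```text
t: 8.2
tool_pos: [0.4527, 0.2725, 0.1781]
orientation: [2.958, 1.057, -0.001]
force: [0.1, -0.6, -1.2]
opening: 0.0192
gripper_force: 25.0
```

arm_command(
  increments="1 0 0 0 0.14; 1 0 0 0 0.28; 1 0 0 0 0.42; 1 0 0 0 0.56; 1 0 0 0 0.69",
)

```text
t: 8.7
tool_pos: [0.453, 0.2718, 0.1781]
orientation: [3.141, -0.008, -0.001]
force: [1.0, -0.7, -0.5]
opening: 0.0192
gripper_force: 25.0
```

arm_command(
  increments="1 0 0 0 0; 1 0 0 0 0",
)

```text
t: 8.9
tool_pos: [0.4531, 0.2718, 0.1781]
orientation: [3.142, 0.007, -0.0]
force: [0.2, -0.3, -1.0]
opening: 0.0196
gripper_force: 25.0
```

Run:
```python
from h import *
s=robot.read_state();print(s['tool_pos'],s['orientation'],cv2.Rodrigues(s['orientation'])[0][:,0],s['opening'],s['q'].round(2))
c,m=snap('wrist','w4.png')
```

```text
[0.45313105 0.27182412 0.17810835] [ 3.14153024e+00  7.31566375e-03 -2.48767008e-04] [ 9.99989142e-01  4.65735917e-03 -1.58497776e-04] 0.01963481711536393 [ 0.44 -0.04  1.74  0.    1.44  2.01]
```

View pics/w4.png

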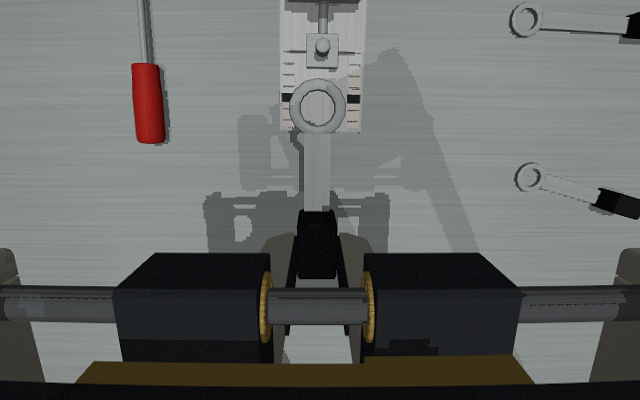

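Run:
```python
from h import *
im=cv2.imread('pics/w4.png'); m=robot.camera_model('wrist')
b=[]
for box in ((281,85,300,110),(342,85,362,110)):
    c,a=dark(im,box,60); b.append(c); print(c,a)
B=onplane(m,b,.006); print(B.round(4)); d=B[0]-B[1]; mid=B.mean(0); print('width',np.hypot(*d[:2]))
ax=np.array([d[1],-d[0],0]);ax/=np.linalg.norm(ax); print('ax deg',np.degrees(np.arctan2(ax[1],ax[0])),'pin from bands',(mid+.04*ax).round(4))
g=im[25:75,300:345]; cv2.imwrite('pics/c.png',cv2.resize(im[0:140,270:370],None,fx=5,fy=4.2,interpolation=cv2.INTER_CUBIC))
h=ring(im,(322,44),8,half=14); print(h and np.round(h[:4],1))
print('pintop',onplane(m,[[322,43]],.042).round(4))
s=robot.read_state(); eyeP=s['tool_pos']+cv2.Rodrigues(s['orientation'])[0]@[.0709,0,.022]; print('eye pred',eyeP, proj(m,[eyeP]))
for r in (28,18):
  h=ring(im,(317,106),r,half=36,k=4); print(h and np.round(h[:3],1))
```

```text
[286.14634146  96.7804878 ] 82
[353.   98.5] 104
[[0.5335 0.3011 0.006 ]
 [0.5323 0.2391 0.006 ]]
width 0.06209914489217627
ax deg -1.0937604637912368 pin from bands [0.5729 0.2693 0.006 ]
[[321.6  48.6   8.2]
 [322.1  45.3   8.4]
 [322.1  45.3   7. ]]
pintop [[0.574  0.2688 0.042 ]]
eye pred [0.52403377 0.27217823 0.15605036] [[317.85807489 104.24194615]]
[[318.5 104.9  27.6]
 [319.6 109.   30.5]
 [321.9 100.   24.3]]
[[317.4 110.1  19.4]
 [315.1 106.8  18.5]
 [317.8 106.8  16.2]]
```

View pics/c.png

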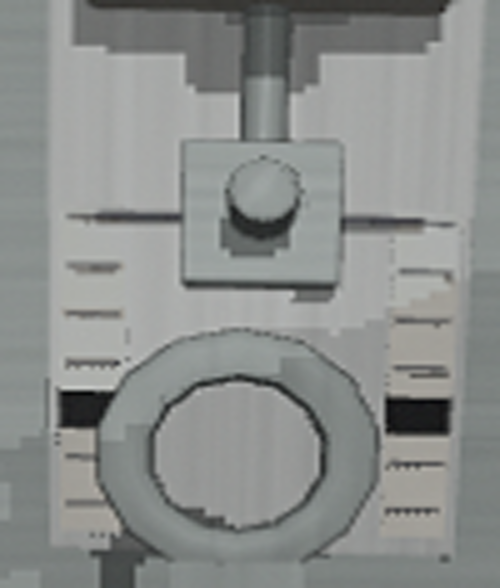

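arm_command(
  increments="1 12 0 0 0.024; 1 24 1 0 0.024; 1 36 2 0 0.024; 1 48 2 0 0.024; 1 48 2 0 0.024",
)

```text
t: 9.45
tool_pos: [0.503, 0.2695, 0.1778]
orientation: [3.141, -0.038, 0.0]
force: [0.1, 0.1, -0.9]
opening: 0.0197
gripper_force: 25.0
```

arm_command(
  increments="1 0 0 25 0; 1 0 0 50 0; 1 0 0 75 0; 1 0 0 98 0; 1 0 0 98 0",
)

```text
t: 9.95
tool_pos: [0.4984, 0.2687, 0.076]
orientation: [3.139, -0.036, -0.01]
force: [0.0, 0.0, -1.9]
opening: 0.0193
gripper_force: 25.0
```

arm_command(
  increments="1 0 0 0 0; 1 0 0 0 0",
)

```text
t: 10.15
tool_pos: [0.5023, 0.2704, 0.0818]
orientation: [-3.14, 0.036, -0.003]
force: [-0.2, 0.2, 0.1]
opening: 0.0196
gripper_force: 25.0
```

Run:
```python
from h import *
s=robot.read_state();print(s['tool_pos'],s['orientation'],cv2.Rodrigues(s['orientation'])[0][:,0],s['opening'],s['q'].round(2))
im,m=snap('wrist'); cv2.imwrite('pics/c2.png',cv2.resize(im[20:180,230:410],None,fx=3.5,fy=3.5,interpolation=cv2.INTER_CUBIC))
e=s['tool_pos']+cv2.Rodrigues(s['orientation'])[0]@[.0709,0,.022]; print(e,proj(m,[e]))
h=ring(im,(317,106),17,half=36,k=4);print(h and np.round(h[:3],1))
print('pin axis px top,mid',proj(m,[[.5725,.2688,.042],[.5725,.2688,.016]]))
```

```text
[0.5023321  0.27039137 0.08183398] [-3.14042039  0.03641277 -0.00337126] [ 0.99972885 -0.02318762  0.0021356 ] 0.019646259525252646 [0.4  0.16 1.72 0.   1.26 2.  ]
[0.57326035 0.26876792 0.05998545] [[317.89473882 104.14052428]]
[[317.  108.6  17.9]
 [315.9 112.4  17.5]
 [324.9 107.9  18.3]]
pin axis px top,mid [[317.78553557 106.22319204]
 [317.69387544 106.88922472]]
```

View pics/c2.png

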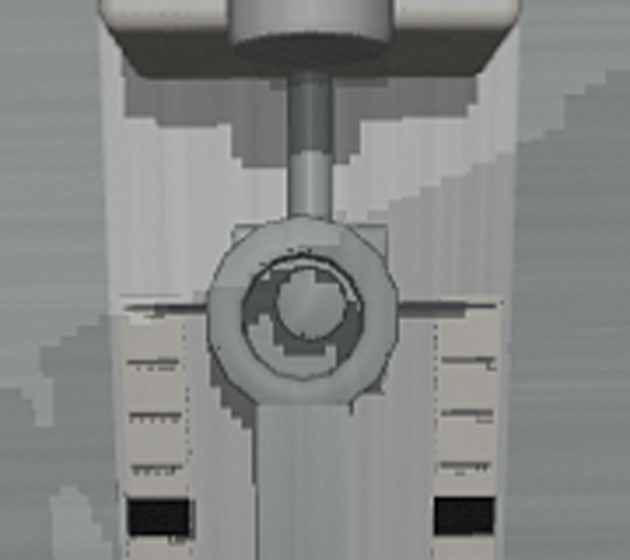

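Run:
```python
from h import *
s=robot.read_state();m=robot.camera_model('wrist');print(s['tool_pos'],m['eye'])
E=onplane(m,[[316.6,108.8]],.0595)[0];P=onplane(m,[[319.1,106.6]],.042)[0];print(E,P,world2tool(P-E))
```

```text
[0.50248158 0.2705048  0.08202581] [0.56931825 0.26936409 0.24776265]
[0.57110714 0.26955821 0.0595    ] [0.57245924 0.26812783 0.042     ] [ 1.33862453  1.41991015 17.50188857]
```

arm_command(
  increments="1 1.4 1.4 0 0; 1 1.4 1.4 0 0; 1 1.4 1.4 8 0; 1 1.4 1.4 16 0; 1 1.4 1.4 22 0",
)

```text
t: 10.7
tool_pos: [0.502, 0.2682, 0.0567]
orientation: [3.141, -0.036, -0.002]
force: [-0.5, 0.3, -2.4]
opening: 0.0192
gripper_force: 25.0
```

arm_command(
  increments="1 0 0 5 0; 1 0 0 10 0; 1 0 0 11 0; 1 0 0 11 0; 1 0 0 11 0",
)

```text
t: 11.2
tool_pos: [0.5028, 0.2686, 0.0473]
orientation: [-3.141, 0.036, -0.001]
force: [-1.3, 0.1, -1.0]
opening: 0.0192
gripper_force: 25.0
```

Run:
```python
from h import *
s=robot.read_state();print(s['tool_pos'],s['force'],s['opening'],s['q'].round(2))
im,m=snap('wrist'); cv2.imwrite('pics/c3.png',cv2.resize(im[20:180,230:410],None,fx=3.5,fy=3.5,interpolation=cv2.INTER_CUBIC))
```

```text
[0.50284354 0.26855447 0.04733051] [-1.31919946  0.10628074 -0.98839765] 0.01922111855409275 [ 0.4   0.2   1.74 -0.    1.2   1.99]
```

View pics/c3.png

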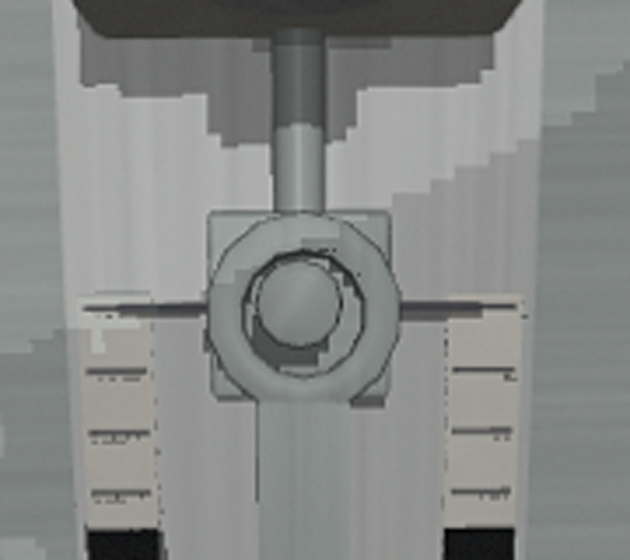

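arm_command(
  increments="1 -8 0 0 0; 1 -16 0 0 0; 1 -25 0 0 0; 1 -34 0 0 0; 1 -42 0 0 0",
)

```text
t: 11.75
tool_pos: [0.4622, 0.2696, 0.048]
orientation: [-3.141, 0.037, -0.008]
force: [9.1, -1.3, -3.7]
opening: 0.0194
gripper_force: 25.0
```

arm_command(
  increments="1 0 0 0 0; 1 0 0 0 0; 1 0 0 0 0",
)

```text
t: 12.05
tool_pos: [0.462, 0.2696, 0.0479]
orientation: [-3.141, 0.037, -0.006]
force: [6.7, -1.8, -4.0]
opening: 0.0196
gripper_force: 25.0
```

Run:
```python
from h import *
s=robot.read_state();print(s['tool_pos'],s['force'],s['opening'])
im,m=snap('wrist'); cv2.imwrite('pics/c4.png',cv2.resize(im[20:180,230:410],None,fx=3.5,fy=3.5,interpolation=cv2.INTER_CUBIC))
s=robot.read_state();print(s['tool_pos'],s['force'],s['opening'])
```

```text
[0.46195773 0.26957701 0.04788457] [ 6.66214861 -1.79142683 -3.98398668] 0.019623613483423088
[0.46196452 0.26957205 0.04787724] [ 6.96577047 -1.12320494 -2.75080366] 0.019424950236076953
```

View pics/c4.png

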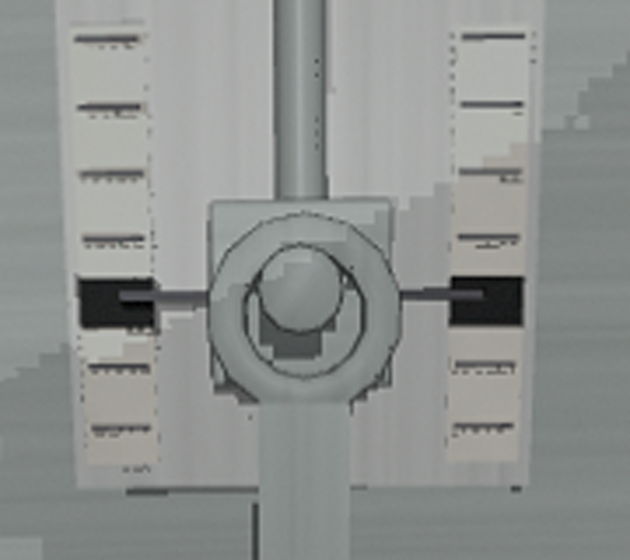

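arm_command(
  increments="1 0 0 0 0; 1 0 0 0 0; 1 0 0 0 0; 1 0 0 0 0; 1 0 0 0 0",
)

```text
t: 12.6
tool_pos: [0.462, 0.2696, 0.0479]
orientation: [-3.141, 0.037, -0.006]
force: [7.1, -0.6, -3.2]
opening: 0.0194
gripper_force: 25.0
```

arm_command(
  increments="1 0 0 0 0; 1 0 0 0 0; 1 0 0 0 0; 1 0 0 0 0; 1 0 0 0 0",
)

```text
t: 13.1
tool_pos: [0.462, 0.2696, 0.0478]
orientation: [-3.141, 0.037, -0.006]
force: [7.3, -1.6, -3.9]
opening: 0.0192
gripper_force: 25.0
```

arm_command(
  increments="1 0 0 0 0; 1 0 0 0 0; 1 0 0 0 0; 1 0 0 0 0; 1 0 0 0 0",
)

```text
t: 13.6
tool_pos: [0.462, 0.2696, 0.0479]
orientation: [-3.141, 0.037, -0.006]
force: [6.8, -0.5, -3.1]
opening: 0.0195
gripper_force: 25.0
```

arm_command(
  increments="1 0 0 0 0; 1 0 0 0 0; 1 0 0 0 0; 1 0 0 0 0; 1 0 0 0 0",
)

```text
t: 14.1
tool_pos: [0.462, 0.2695, 0.0479]
orientation: [-3.141, 0.037, -0.006]
force: [6.9, 0.4, -2.8]
opening: 0.0193
gripper_force: 25.0
```

arm_command(
  increments="1 0 0 0 0; 1 0 0 0 0; 1 0 0 0 0; 1 0 0 0 0; 1 0 0 0 0",
)

```text
t: 14.6
tool_pos: [0.462, 0.2696, 0.0479]
orientation: [-3.141, 0.037, -0.006]
force: [7.7, -1.1, -3.4]
opening: 0.0196
gripper_force: 25.0
```

arm_command(
  increments="1 0 0 0 0; 1 0 0 0 0; 1 0 0 0 0; 1 0 0 0 0; 1 0 0 0 0",
)

```text
t: 15.1
tool_pos: [0.462, 0.2696, 0.0479]
orientation: [-3.141, 0.037, -0.006]
force: [7.6, -0.9, -3.7]
opening: 0.0191
gripper_force: 25.0
```

arm_command(
  increments="1 0 0 0 0; 1 0 0 0 0; 1 0 0 0 0; 1 0 0 0 0; 1 0 0 0 0",
)

```text
t: 15.6
tool_pos: [0.462, 0.2696, 0.0479]
orientation: [-3.141, 0.037, -0.006]
force: [8.2, 0.4, -3.3]
opening: 0.0192
gripper_force: 25.0
```

arm_command(
  increments="1 0 0 0 0; 1 0 0 0 0; 1 0 0 0 0; 1 0 0 0 0; 1 0 0 0 0",
)

```text
t: 16.1
tool_pos: [0.462, 0.2696, 0.0478]
orientation: [-3.141, 0.037, -0.006]
force: [5.8, -1.4, -3.8]
opening: 0.0192
gripper_force: 25.0
```

```bash
cat > gauge.py <<'E'
from h import *
def pointer(im,m):
    # pointer rows at left/right near the slide, on plane z=.012; and black band rows
    r=[]
    for x in (275,350):
        pass
E
python3 - <<'E'
from h import *
im=cv2.imread('pics/c4.png'); im2,m=snap('wrist'); im2=im2[20:180,230:410]
im2=cv2.resize(im2,None,fx=3.5,fy=3.5,interpolation=cv2.INTER_CUBIC)
for i in (im,im2):
    g=i.max(axis=2)
    print('pointer row',250+np.argmin(g[250:340,180]),250+np.argmin(g[250:340,430]),'band',[np.where(g[230:360,c]<50)[0][[0,-1]]+230 for c in (90,510)])
s=robot.read_state();print(s['t'],s['tool_pos'],s['force'])
E
```

```text
pointer row 296 290 band [array([281, 326]), array([277, 323])]
pointer row 296 293 band [array([281, 326]), array([278, 323])]
16.15 [0.46203923 0.26956471 0.04787121] [ 7.78702072 -0.96643022 -3.97956697]
```

arm_command(
  increments="1 8 0 0 0; 1 18 0 0 0; 1 28 0 0 0; 1 38 0 0 0; 1 42 0 0 0",
)

```text
t: 16.65
tool_pos: [0.5035, 0.2685, 0.047]
orientation: [-3.141, 0.037, 0.001]
force: [-0.7, -0.1, -0.4]
opening: 0.0191
gripper_force: 25.0
```

arm_command(
  increments="1 0 0 -10 0; 1 0 0 -25 0; 1 0 0 -50 0; 1 0 0 -90 0; 1 0 0 -130 0",
)

```text
t: 17.15
tool_pos: [0.5016, 0.2684, 0.1791]
orientation: [3.141, -0.036, -0.001]
force: [1.1, -0.3, -0.3]
opening: 0.0192
gripper_force: 25.0
```

arm_command(
  increments="1 0 0 -40 0; 1 0 0 -80 0; 1 -6 30 -120 0; 1 -6 70 -120 0; 1 -6 110 -120 0",
)

```text
t: 17.65
tool_pos: [0.4941, 0.1583, 0.3008]
orientation: [-3.14, 0.033, -0.008]
force: [-0.1, -0.4, -2.0]
opening: 0.0194
gripper_force: 25.0
```

arm_command(
  increments="1 0 40 0 0; 1 0 85 0 0; 1 0 130 0 0; 1 0 175 0 0; 1 0 220 0 0",
)

```text
t: 18.15
tool_pos: [0.4881, -0.0626, 0.2987]
orientation: [3.141, -0.036, 0.002]
force: [0.8, 0.1, -1.1]
opening: 0.0193
gripper_force: 25.0
```

arm_command(
  increments="1 0 45 0 0; 1 -5 90 0 0; 1 -10 135 0 0; 1 -15 175 0 0.05; 1 -20 210 0 0.1",
)

```text
t: 18.65
tool_pos: [0.4631, -0.2723, 0.2985]
orientation: [3.135, -0.197, 0.001]
force: [0.5, -0.2, -3.0]
opening: 0.0194
gripper_force: 25.0
```

arm_command(
  increments="1 0 0 0 0; 1 0 0 0 0; 1 0 0 0 0",
)

```text
t: 18.95
tool_pos: [0.4643, -0.2696, 0.2978]
orientation: [-3.136, 0.191, -0.001]
force: [0.5, 0.1, -1.4]
opening: 0.0196
gripper_force: 25.0
```

Run:
```python
from h import *
s=robot.read_state();print(s['tool_pos'],s['force'],cv2.Rodrigues(s['orientation'])[0][:,0],s['opening'],s['q'].round(2))
im,m=snap('wrist','w5.png'); print(m['eye'])
```

```text
[ 0.46427679 -0.26964931  0.29783417] [ 0.46722504  0.14732215 -1.43572663] [ 9.92593530e-01 -1.21480572e-01  7.44313497e-04] 0.019640997593095476 [-0.62 -0.06  1.55  0.    1.66  1.07]
[ 0.5309236  -0.27729331  0.46344847]
```

View pics/w5.png

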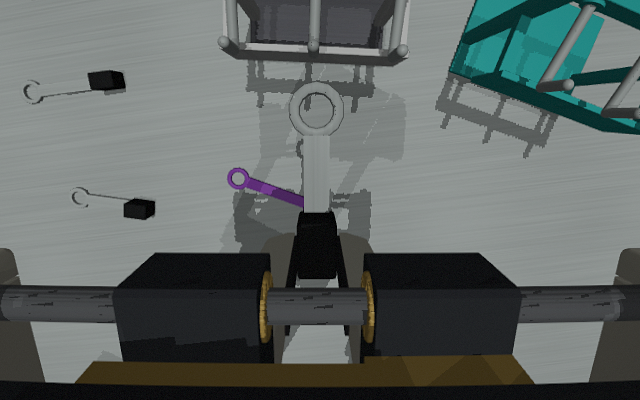

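Run:
```python
from h import *
im=cv2.imread('pics/w5.png'); m=robot.camera_model('wrist')
T=[(224,43),(314,45),(397,50)]
P=onplane(m,T,.214); print(P.round(4))
for t in T:
    h=ring(im,t,6,half=12,k=10); print(h and np.round(h[:4],1))
for (x,y) in T:
    g=cv2.cvtColor(im[y-12:y+14,x-14:x+14],cv2.COLOR_BGR2GRAY); print(g[::2,::2])
```

```text
[[ 0.5829 -0.2212  0.214 ]
 [ 0.5742 -0.2805  0.214 ]
 [ 0.5646 -0.3351  0.214 ]]
[[222.5  42.    6.5]
 [222.5  42.    5.4]
 [223.4  39.6   5.4]
 [225.2  44.6   6.5]]
[[323.2  48.8   6.3]
 [313.1  44.2   6.4]
 [313.7  41.    6.4]
 [313.7  41.    5.3]]
[[402.7  49.8   5.9]
 [391.9  42.6   6.1]]
[[144 145 145 146 147 149 148 168 172 118 135 141 125 106]
 [150 150 152 151 148 148 144 169 172 116 133 140 125 107]
 [146 147 146 145 147 149 134 148 175 112 135 139 126 108]
 [146 147 148 149 145 121 136 129 114  94 136 141 129 113]
 [150 147 147 148 118 139 147 142 127  88 114 121 114 101]
 [148 148 148 149 116 126 149 144 126  98  47  93 119 101]
 [148 147 147 148 101 119 123 131 117  89  46  51  71 105]
 [144 143 144 144 141  96 113 112  98  61  49  46  49  62]
 [149 150 149 147 149 168  64  69  55  46  44  47  46  51]
 [146 146 145 146 148 127  55  47  49  47  48  48  46  46]
 [147 147 146 146 145 145 146  73  54  47  46  50  47  48]
 [146 144 145 144 145 145 145 146 123  51  48  47  49  49]
 [143 144 143 143 143 144 145 147 148 152  83  51  52  51]]
[[ 76  76  77  76  76 102 133 142 129
[... 798 characters left out ...]
7 143 115 102 127 139 137 117 170 170 171 145 146]
 [132 142 147 110 108 130 139 133 109 171 171 171 144 144]
 [128 137 145 104 113 132 140 131 105 133 124 154 144 143]
 [128 145 145  98 117 133 141 104 108 129 140 134 108 145]
 [126 144 147  83 111 119  83  83 122 139 150 142 119 142]
 [ 99  86  86  87 111  64  47  90 120 139 148 137 116 147]
 [ 86  87  81  97  52  48  47  73 109 125 131 125 107 114]
 [ 87  87  77  56  45  50  45  49  82 104 109  93 165 145]
 [ 65  68  62  47  47  50  46  48  45  55  57 167 176 147]
 [ 52  53  51  49  49  48  47  46  47  52  50  49  95 145]
 [ 54  52  53  49  49  47  51  51  54  52 109 147 149 148]
 [ 53  55  55  55  50  51  55  53  91 145 149 149 151 149]]
```

Run:
```python
from h import *
im=cv2.imread('pics/w5.png'); m=robot.camera_model('wrist'); s=robot.read_state()
T=[(223,42),(313.3,44.5),(403,50)]
P=onplane(m,T,.210); print(P.round(4))
d=P[0]-P[2]; print(np.linalg.norm(d), 'rack x ang',np.degrees(np.arctan2(-d[0],d[1])), P.mean(0))
R=cv2.Rodrigues(s['orientation'])[0]; e=s['tool_pos']+R@[.0709,0,.022]; print('eye',e,proj(m,[e]))
for r in (28,17):
  h=ring(im,(317,108),r,half=36,k=4); print(h and np.round(h[:3],1))
```

```text
[[ 0.5844 -0.2197  0.21  ]
 [ 0.5752 -0.2801  0.21  ]
 [ 0.5647 -0.3401  0.21  ]]
0.1219997478750176 rack x ang -9.308262736026887 [ 0.5747714 -0.279992   0.21     ]
eye [ 0.5348009  -0.27804513  0.27574726] [[317.6793753  104.00889638]]
[[316.6 106.5  25.4]
 [317.4 108.8  28.2]
 [325.2 105.4  26.9]]
[[316.2 110.6  18.6]
 [316.2 110.6  15.8]
 [324.5 115.9  18. ]]
```

arm_command(
  increments="1 13 18 0 0.04; 1 26 37 0 0.04; 1 40 55 0 0.04; 1 40 55 25 0.04; 1 40 55 45 0.04",
)

```text
t: 19.5
tool_pos: [0.498, -0.3294, 0.2517]
orientation: [3.131, -0.253, 0.001]
force: [0.4, -0.2, -1.6]
opening: 0.0198
gripper_force: 25.0
```

arm_command(
  increments="1 0 0 0 0; 1 0 0 0 0; 1 0 0 0 0; 1 0 0 0 0",
)

```text
t: 19.9
tool_pos: [0.4978, -0.3303, 0.2539]
orientation: [3.13, -0.255, 0.004]
force: [0.3, 0.8, -0.9]
opening: 0.0195
gripper_force: 25.0
```

```bash
cat > hov.py <<'E'
from h import *
s=robot.read_state();print(s['tool_pos'],s['force'],cv2.Rodrigues(s['orientation'])[0][:,0],s['opening'])
im,m=snap('wrist','hov%d.png'%int(s['t']*10))
g=cv2.cvtColor(im[74:146:3,282:354:3],cv2.COLOR_BGR2GRAY)
print('cols 282+3i, rows 74+3j'); print('\n'.join(' '.join('%3d'%v for v in r) for r in g))
E
python3 hov.py
python3 - <<'E'
from h import *
m=robot.camera_model('wrist'); print(proj(m,[[.5647,-.3401,.21],[.5647,-.3401,.18]]).round(1))
E
```

```text
[ 0.49776019 -0.33034437  0.25392529] [ 0.34931921  0.79903943 -0.86741001] [ 0.98681094 -0.16185971  0.00236699] 0.019523051838984215
cols 282+3i, rows 74+3j
 82  83  80  82  70  71  73  70  71 100 123 130 113  35  38 171 163 163 163 163 134 134 133 134
 48  48  56  50  35  37  45  40  38 102 123 129 113  33  37 170 163 162 161 162 133 132 134 135
 47  52  51  41  37  40  38  39  39 101 124 131 113  34  39 170 162 162 162 163 133 130 131 131
 48  50  43  38  39  39  36  39  47 115 138 142 141 141  82 146 164 161 161 161 136 135 137 134
 49  48  42  39  38  39  33 140 142 145 142 145 143 144 142 139 127 164 162 162 132 132 130 135
 34  34  35  33  35  37 138 142 142 143 140 138 139 141 139 138 146 135 165 155 138 137 138 138
137  75 141 142  57 138 141 141 140 133 119  53  77 137  69 137 142 144 141 157 133 136 137 139
131 131 131 134  80 141 140 136 102  75 127 130 114  82  45 133 141 140 146 109 138 140 140 138
161 161 161  92 141 141 137  63 106  66  69 128 113 170 163 117 121 140 143 138 140 135 134 135
153 153 155 136 144 143 134 159 160  65  77  77  71 163 156 158  50 138 144 1
[... 693 characters left out ...]
0  81  80  83 128 137 145 147 125  80  79  82  82  81  72 141 153 142 139  63 134 135 135 136
 83  81 103  81  69  94 135 145 152 145 135 105 126 145 142 145 143 133 123 139 136 138 138 138
139 113 113 138  79  96 123 136 143 147 148 153 151 148 140 135 138  91 140 137 137 136 135 136
132 147 148 132 135 136 139 115 130 133 134 140 139 137 118 133  88 138 136 137 140 141 141 141
135 151 152 135 135 135  76 134 152 148 146 150 147 151 150 154 140 140 138 138 138 139 139 137
148 149 150 135 136 123  79 128 149 147 145 149 147 151 149 152 136 136 135 134 132 133 135 134
152 153 155 139 139  82  78 144 150 147 145 148 148 150 149 152 133 134 131 130 131 132 134 136
[[315.2 110.5]
 [315.3 110.7]]
```

arm_command(
  increments="1 0 -1 8 0; 1 0 -1 16 0; 1 0 -1 24 0; 1 0 -1 32 0; 1 0 -1 36 0",
)

```text
t: 20.45
tool_pos: [0.4963, -0.329, 0.2146]
orientation: [-3.13, 0.256, 0.004]
force: [-3.7, 0.4, 1.7]
opening: 0.0193
gripper_force: 25.0
```

arm_command(
  increments="1 0 0 0 0; 1 0 0 0 0; 1 0 0 0 0",
)

```text
t: 20.75
tool_pos: [0.4974, -0.3294, 0.2166]
orientation: [3.131, -0.256, 0.001]
force: [-1.6, -0.2, 0.2]
opening: 0.0195
gripper_force: 25.0
```

```bash
python3 hov.py
```

```text
[ 0.49742168 -0.32941073  0.21658364] [-1.64182304 -0.19005508  0.20586088] [ 9.86714470e-01 -1.62462506e-01  6.98913233e-04] 0.019501204880568765
cols 282+3i, rows 74+3j
 51  50  51  39  41  39  37  41  40  98 122 128 123 106  40  39 171 163 164 163 164 140 135 136
 50  51  43  38  39  38  39  39  39  97 124 130 124 107  37  38 171 163 163 163 164 129 133 134
 49  49  37  42  39  36  37  32  51 116 140 146 143 140  97  39 170 164 164 162 163 135 135 135
 51  42  40  40  39  41  50 143 147 150 147 147 145 149 148 142 129 166 162 162 163 130 132 134
 49  50  49  47  48  59 140 146 142 141 138 136 134 138 138 139 149 138 167 163 163 137 140 138
 74  73 141  88  88 139 142 139 135 135 137  76 116 136 130 132 143 147 143 168 164 135 136 137
132 131 133 135 139 139 138 135 101  59  73 135  74  67  44 131 137 140 147 113 164 137 139 140
161 160 161 100 143 138 134  62 100  94 123 130  74  68 169 114 135 138 143 141 169 168 139 138
154 153 156 138 142 139 120 160  90  94 122 130 123 102 159 158 107 135 141 143 110 162 138 137
157 156  90 142 141 135  61  95  94  95 124 129 125 103  86 156 1
[... 674 characters left out ...]
 146 138 112 137 136 135 137
 83  81  81  83  97 133 140 151 148 100  97  66  84 110 125 146 146 136 136 122 137 137 135 138
 82  81  82  82  82  88 131 138 150 156 152 151 151 151 150 139 138 131 111 137 137 137 137 140
104 101  77 103  79  79  71 131 133 140 140 148 145 138 132 130 125 139 137 138 139 138 138 137
140 134 131 132 133 123  80 137 136 141 139 143 130 134 147 148 139 137 137 136 136 136 135 139
151 155 136 137 136  81  81 147 145 142 140 145 144 144 146 148 134 140 142 142 142 139 140 138
153 153 134 134 136  80  79 144 145 142 139 144 143 145 145 146 138 138 139 140 139 139 138 136
151 152 136 138 107  80 113 142 145 144 140 143 142 145 143 146 135 134 133 134 134 135 134 133
```

arm_command(
  increments="0.7 0 0 0 0; 0.55 0 0 0 0; 0.55 0 0 0 0; 0.55 0 0 0 0; 0.55 0 0 0 0",
)

```text
t: 21.3
tool_pos: [0.4973, -0.3293, 0.216]
orientation: [3.131, -0.256, 0.0]
force: [-0.2, 0.5, 0.4]
opening: 0.0417
gripper_force: 0.0
```

arm_command(
  increments="0.55 0 0 0 0; 0.55 0 0 0 0; 0.55 -10 0 -20 0; 0.55 -20 0 -50 0; 0.55 -30 0 -85 0",
)

```text
t: 21.8
tool_pos: [0.4667, -0.3238, 0.3005]
orientation: [-3.13, 0.256, 0.004]
force: [0.1, -0.5, -0.2]
opening: 0.0417
gripper_force: 0.0
```

Run:
```python
from h import *
s=robot.read_state();print(s['tool_pos'],s['opening'])
a,_=snap('wrist'); b,_=snap('scene'); 
cv2.imwrite('pics/v1.png',np.hstack([cv2.resize(a,(440,275)),cv2.resize(b[200:370,180:300],(360,510))[:275*1]]) if 0 else np.vstack([cv2.resize(a[:250],(640,250)),cv2.resize(b[220:360,170:330],(640,350))[:340]]))
```

```text
[ 0.46668393 -0.32378508  0.30052018] 0.04173214914153737
```

View pics/v1.png

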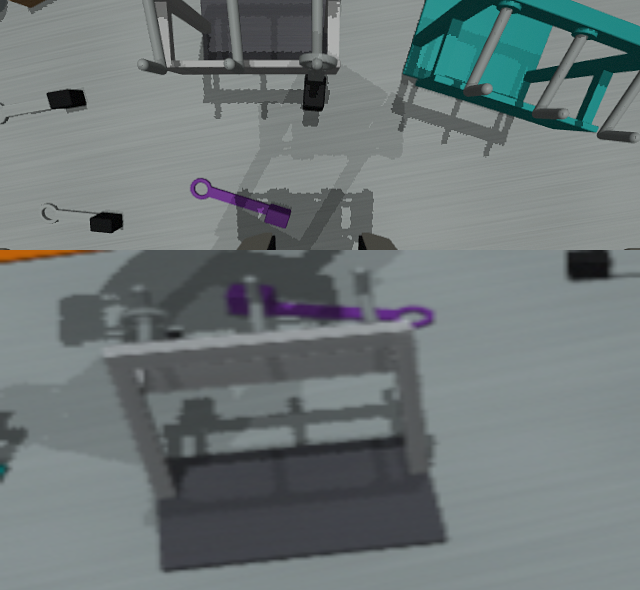

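arm_command(
  increments="0.45 -20 -45 0 0; 0.45 -35 -90 0 0; 0.45 -50 -135 0 0; 0.45 -65 -180 0 0; 0.45 -80 -225 0 -0.1",
)

```text
t: 22.4
tool_pos: [0.4246, -0.0878, 0.3006]
orientation: [-3.14, 0.099, -0.0]
force: [1.5, -0.7, -0.0]
opening: 0.0512
gripper_force: 0.0
```

arm_command(
  increments="0.45 -10 -25 0 -0.14; 0.45 -10 -25 15 -0.28; 0.45 -10 -25 30 -0.42; 0.45 -10 -25 50 -0.56; 0.45 -10 -25 50 -0.7",
)

```text
t: 22.9
tool_pos: [0.4154, -0.0632, 0.2478]
orientation: [-2.978, -0.992, 0.006]
force: [0.1, -0.4, 0.8]
opening: 0.0509
gripper_force: 0.0
```

arm_command(
  increments="0.45 0 0 0 -0.14; 0.45 0 0 0 -0.28; 0.45 0 0 0 -0.42; 0.45 0 0 0 -0.56; 0.45 0 0 0 -0.68",
)

```text
t: 23.4
tool_pos: [0.4168, -0.0638, 0.2507]
orientation: [-2.479, -1.929, 0.0]
force: [0.4, 0.2, 0.6]
opening: 0.0514
gripper_force: 0.0
```

arm_command(
  increments="0.45 0 0 0 0; 0.45 0 0 0 0; 0.45 0 0 0 0",
)

```text
t: 23.7
tool_pos: [0.4168, -0.0638, 0.2509]
orientation: [-2.488, -1.919, 0.0]
force: [0.2, 0.4, -0.2]
opening: 0.0511
gripper_force: 0.0
```

```bash
cat > bl.py <<'E'
from find import *
def blobs(im,m):
    mk=(im[:240].max(axis=2)<30).astype(np.uint8)
    n,l,s,ce=cv2.connectedComponentsWithStats(mk)
    for i in range(1,n):
        if s[i,4]>150: print('blob',ce[i].round(1),s[i],onplane(m,[ce[i]],.016).round(4))
def fit(im,m,bpx,L):
    "eye: rings near distance L from block"
    B=onplane(m,[bpx],.016)[0]; best=[]
    g=im; r=350/np.linalg.norm(B-np.array(m['eye']))
    for R0 in (.015*r,.009*r):
        k=3; gg=cv2.createCLAHE(3,(4,4)).apply(cv2.resize(cv2.cvtColor(im[:240],cv2.COLOR_BGR2GRAY),None,fx=k,fy=k,interpolation=cv2.INTER_CUBIC))
        h=cv2.HoughCircles(gg,cv2.HOUGH_GRADIENT_ALT,1.5,4,param1=100,param2=0.5,minRadius=int(k*R0*.85),maxRadius=int(k*R0*1.15))
        if h is None: continue
        for a,b,rr in h[0][:,:3]:
            E=onplane(m,[((a+.5)/k-.5,(b+.5)/k-.5)],.006)[0]; d=E-B
            if abs(np.hypot(*d[:2])-L)<.006: best.append([a/k,b/k,rr/k,*E[:2],np.hypot(*d[:2])*1000,np.degrees(np.arctan2(d[1],d[0]))])
    return np.array(best)
E
python3 - <<'E'
from bl import *
s=robot.read_state();R=cv2.Rodrigues(s['orientation'])[0];print(s['tool_pos'],R[:,0],s['q'].round(2))
im,m=snap('wrist','w6.png'); blobs(im,m)
print(proj(m,[[.4352,-.0275,.016],[.458,.0608,.006]]))
E
```

```text
[ 0.41682092 -0.06377484  0.25093662] [2.54013532e-01 9.67200664e-01 1.90584448e-05] [-0.27 -0.38  1.9   0.    1.62 -0.02]
blob [469.4  97.5] [455  83  30  30 606] [[ 0.6015 -0.0253  0.016 ]]
blob [325.4 139.8] [317 123  18  28 360] [[ 0.4354 -0.0304  0.016 ]]
[[324.6448     137.3594532 ]
 [324.61244542  52.96307105]]
```

Run:
```python
from bl import *
im=cv2.imread('pics/w6.png'); m=robot.camera_model('wrist')
np.set_printoptions(suppress=True,precision=2)
print(fit(im,m,(324.9,138),.09)); print(fit(im,m,(469.4,97.5),.11))
print(im[100:180:4,300:350:4].max(axis=2))
```

```text
[[328.5   54.    12.8    0.46   0.06  91.25  73.28]
 [325.    52.    13.13   0.46   0.06  93.27  75.7 ]
 [322.5   57.5   13.19   0.45   0.06  87.6   77.5 ]
 [326.5   52.5    8.2    0.46   0.06  92.76  74.68]]
[]
[[144 144 146 145 143 169 161 167 122 148 148 146 143]
 [145 145 141 144 144 168 162 167 141 148 147 142 146]
 [144 147 141 142 141 168 162 168 146 145 141 142 143]
 [145 142 148 146 142 169 163 165 142 143 142 147 142]
 [147 145 145 145 147 168 161 166 142 143 148 147 144]
 [147 148 145 142 145 167 161 166 123 146 149 148 145]
 [145 144 145 146  94  10  13   9  15 150 146 144 143]
 [145 148 143 116  77  36  36  37  34 147 144 142 146]
 [ 76 119 132 121  59  28  27  28  35 124 126 132 130]
 [ 78  77  79  75  59  24  11  12  11  77 132 134 131]
 [ 76  77  77  76  61  12  13   9  11  77 139 130 131]
 [ 75  78  77  75  63  14  12   9  14  78 135 130 129]
 [ 71  80  78  77  61  16  14  10  14  79 133 128 133]
 [ 97  78  76  74  76  77  80  93  81  96 131 132 136]
 [ 78  78  78 137  75  76  76  78  79  77 127 134 131]
 [ 75  76  79  76  77  78  76  79  78  74 134 132 132]
 [ 77  76  79 140  78  77  76  79  75  77 135 134 131]
 [100  78  78 135  78  76  75  77  77  79 139 129 132]
 [100  77  76 110  78  78  77  77  80  78 135 127 134]
 [ 99  76  76  83  78  77  78  77  81  78 131 129 133]]
```

arm_command(
  increments="0.5 20 5 0 0; 0.5 40 9 0 0; 0.5 40 9 50 0; 0.5 40 9 100 0; 0.5 40 9 150 0",
  grip_force=20,
)

```text
t: 24.25
tool_pos: [0.436, -0.0272, 0.0998]
orientation: [2.485, 1.92, 0.002]
force: [2.1, -0.1, -0.1]
opening: 0.0469
gripper_force: 0.0
```

arm_command(
  increments="0.5 0 0 25 0; 0.5 0 0 50 0; 0.5 0 0 65 0; 0.5 0 0 73 0; 0.5 0 0 73 0",
)

```text
t: 24.75
tool_pos: [0.4347, -0.0272, 0.0271]
orientation: [-2.484, -1.92, 0.002]
force: [-0.1, 0.6, 0.1]
opening: 0.0467
gripper_force: 0.0
```

arm_command(
  increments="0.72 0 0 0 0; 0.72 0 0 0 0; 0.72 0 0 0 0; 0.72 0 0 0 0",
)

```text
t: 25.15
tool_pos: [0.4362, -0.0275, 0.0288]
orientation: [2.484, 1.921, 0.001]
force: [0.6, -0.4, -1.0]
opening: 0.0265
gripper_force: 0.0
```

arm_command(
  increments="0.85 0 0 0 0; 0.85 0 0 0 0; 0.85 0 0 0 0; 0.85 0 0 0 0",
)

```text
t: 25.55
tool_pos: [0.4359, -0.0274, 0.0283]
orientation: [2.485, 1.922, 0.001]
force: [0.4, 0.6, 2.9]
opening: 0.0196
gripper_force: 20.0
```

arm_command(
  increments="1 0 0 0 0; 1 0 0 -5 0; 1 0 0 -15 0; 1 0 0 -30 0; 1 0 0 -50 0",
  grip_force=25,
)

```text
t: 26.05
tool_pos: [0.4346, -0.0272, 0.0782]
orientation: [-2.484, -1.921, 0.002]
force: [0.3, -0.2, -0.9]
opening: 0.0195
gripper_force: 25.0
```

arm_command(
  increments="1 0 0 -20 0; 1 0 0 -45 0; 1 0 0 -70 0; 1 0 0 -90 0; 1 0 0 -100 0",
)

```text
t: 26.55
tool_pos: [0.4364, -0.0275, 0.1807]
orientation: [2.483, 1.921, 0.003]
force: [-0.4, -0.4, -0.9]
opening: 0.0194
gripper_force: 25.0
```

```bash
cat > st.py <<'E'
from h import *
s=robot.read_state();R=cv2.Rodrigues(s['orientation'])[0];print(s['tool_pos'].round(4),'xang',np.degrees(np.arctan2(R[1,0],R[0,0])).round(2),s['opening'].__round__(4),s['q'].round(2),s['force'].round(1))
E
python3 st.py
```

```text
[ 0.4364 -0.0275  0.1807] xang 75.45 0.0194 [-0.18 -0.31  1.97 -0.    1.47  0.07] [-0.4 -0.4 -0.9]
```

arm_command(
  increments="1 40 -4 0 0; 1 85 -9 0 0; 1 130 -13 0 0; 1 175 -18 0 0; 1 220 -22 0 0",
)

```text
t: 27.05
tool_pos: [0.469, 0.1929, 0.1777]
orientation: [-2.485, -1.922, 0.001]
force: [0.9, -0.9, -1.6]
opening: 0.0198
gripper_force: 25.0
```

arm_command(
  increments="1 40 -4 0 0.14; 1 80 -8 0 0.28; 1 80 -8 0 0.42; 1 80 -8 0 0.56; 1 80 -8 0 0.7",
)

```text
t: 27.55
tool_pos: [0.4812, 0.2709, 0.1772]
orientation: [2.995, 0.946, -0.003]
force: [-0.1, -0.1, -1.3]
opening: 0.0194
gripper_force: 25.0
```

arm_command(
  increments="1 0 0 0 0.14; 1 0 0 0 0.28; 1 0 0 0 0.42; 1 0 0 0 0.56; 1 0 0 0 0.64",
)

```text
t: 28.05
tool_pos: [0.4814, 0.2703, 0.1774]
orientation: [3.141, -0.045, -0.002]
force: [-0.4, 0.1, -1.1]
opening: 0.0196
gripper_force: 25.0
```

arm_command(
  increments="1 0 0 25 0; 1 0 0 50 0; 1 0 0 75 0; 1 0 0 96 0; 1 0 0 96 0",
)

```text
t: 28.55
tool_pos: [0.4787, 0.2691, 0.0779]
orientation: [3.138, -0.036, -0.011]
force: [-0.9, -0.9, -1.2]
opening: 0.0195
gripper_force: 25.0
```

arm_command(
  increments="1 0 0 0 0; 1 0 0 0 0; 1 0 0 0 0",
)

```text
t: 28.85
tool_pos: [0.483, 0.271, 0.0838]
orientation: [-3.14, 0.036, -0.004]
force: [-0.3, 0.1, -0.9]
opening: 0.0192
gripper_force: 25.0
```

```bash
python3 st.py
python3 - <<'E'
from h import *
im,m=snap('wrist','g2.png'); s=robot.read_state(); R=cv2.Rodrigues(s['orientation'])[0]
print('pin top px',proj(m,[[.5724,.2681,.042]]).round(1),'eye px',proj(m,[s['tool_pos']+R@[.0895,0,.022]]).round(1))
g=cv2.cvtColor(im[30:126:3,282:354:3],cv2.COLOR_BGR2GRAY)
print('cols 282+3i, rows 30+3j'); print('\n'.join(' '.join('%3d'%v for v in r) for r in g))
E
```

```text
[0.483  0.271  0.0838] xang -1.33 0.0192 [ 0.42  0.11  1.76 -0.    1.26  2.01] [-0.3  0.1 -0.9]
pin top px [[319.4  71. ]] eye px [[318.   66.6]]
cols 282+3i, rows 30+3j
173 169 170 167 171 113 113 111 114 115  88  84  99  87  68 114 109 170 166 169 171 167 167 165
173 170 170 168 171 109 113 112 114 114  88 128 158 140  99 116 171 167 167 168 171 169 168 164
172 171 170 168 171 174 125 105 109 109  85 128 134 119 100 180 169 166 167 169 170 168 168 165
173 170 170 169 171 173 172 169 135 144 145 149 152 149 149 143 130 167 167 169 170 168 168 166
174 169 170 169 171 174 174 140 148 151 152 154 154 152 154 151 149 150 166 170 171 168 168 166
174 171 171 169 171 170 138 147 152 156 155 152 150 150 156 152 149 156 147 146 172 167 167 165
174 170 171 170 175 142 145 151 157 136 128  75  49  73 115 100 149 156 153 152 126 168 168 166
174 170 171 170 131 146 151 153 147  55  53 108 134 120  81  43 134 154 154 155 143 170 168 166
175 171 171 172 143 149 155 141  37 144 142 142 141 141 139 154  68 135 152 155 141 159 167 166
176 171 171 120 148 152 149  65 144 140 140 140 160 160 160 159 14
[... 1441 characters left out ...]
  93  96  97 151 151 150 148
177 175 151 148 156  88  91  88 141 140 139 136 140 141 143 143 146 148 149 150 151 150 150 149
158 152 151 149 151 158  88  87 141 141 138 137 138 140 142 142 146 147 150 150 151 148 150 149
160 152 150 149 151 154 156  86 142 139 137 136 140 140 143 139 145 146 150 151 151 149 150 148
159 152 150 149 151 153 153  86 141 138 137 135 139 139 142 142 145 148 151 151 149 148 152 149
160 152 150 147 151 152 153  87 140 140 138 135 137 140 142 141 144 146 149 149 150 149 150 148
160 153 150 147 150 152 152  86 139 138 137 136 139 139 141 142 144 146 150 149 150 148 150 148
159 153 150 148 151 153 152  85 140 137 137 134 138 139 141 141 142 145 149 150 150 148 150 147
```

arm_command(
  increments="1 0 0.8 0 0; 1 0 0.8 8 0; 1 0 0.8 16 0; 1 0 0.8 24 0; 1 0 0.8 30 0",
)

```text
t: 29.4
tool_pos: [0.4812, 0.2695, 0.0505]
orientation: [3.141, -0.036, -0.002]
force: [-1.3, 0.2, -1.5]
opening: 0.0193
gripper_force: 25.0
```

arm_command(
  increments="1 0 0 4 0; 1 0 0 4 0; 1 0 0 4 0; 1 0 0 4 0",
)

```text
t: 29.8
tool_pos: [0.4822, 0.2699, 0.0485]
orientation: [-3.141, 0.036, -0.001]
force: [1.1, -0.5, -0.7]
opening: 0.0194
gripper_force: 25.0
```

arm_command(
  increments="1 -8 0 0 0; 1 -16 0 0 0; 1 -25 0 0 0; 1 -34 0 0 0; 1 -42 0 0 0",
)

```text
t: 30.3
tool_pos: [0.4417, 0.271, 0.0493]
orientation: [-3.14, 0.037, -0.008]
force: [8.9, -0.4, -3.8]
opening: 0.0197
gripper_force: 25.0
```

arm_command(
  increments="1 0 0 0 0; 1 0 0 0 0; 1 0 0 0 0",
)

```text
t: 30.6
tool_pos: [0.4413, 0.271, 0.0491]
orientation: [-3.14, 0.036, -0.006]
force: [6.5, -1.2, -3.2]
opening: 0.0194
gripper_force: 25.0
```

```bash
cat > ptr.py <<'E'
from h import *
import sys
y0=int(sys.argv[1]) if len(sys.argv)>1 else 30
im,m=snap('wrist','ptr.png'); g=im.max(axis=2).astype(int)
# band rows by dark columns near scales, pointer rows close to the slide
R=cv2.Rodrigues(robot.read_state()['orientation'])[0]
pin=np.array([.5724,.2681,0]); ax=np.array([.9997,-.0227,0]); ay=np.array([.0227,.9997,0])
for sy in (1,-1):
    for y in (.020,.030):
        out=[]
        for d in np.arange(.028,.0525,.001):
            u=proj(m,[pin-ax*d+ay*sy*y+[0,0,.006]])[0]; out.append(g[int(round(u[1])),int(round(u[0]))] if 0<=u[1]<400 else -1)
        print(sy*y,out)
u=proj(m,[pin-ax*d_+[0,0,.042] for d_ in (.03,.035,.04,.045)]); print(u.round(1).tolist())
c=proj(m,[pin-ax*.04+[0,0,.042]])[0].astype(int)
p=cv2.cvtColor(im[c[1]-39:c[1]+39:3,c[0]-36:c[0]+36:3],cv2.COLOR_BGR2GRAY); print('c',c); print('\n'.join(' '.join('%3d'%v for v in r) for r in p))
E
python3 st.py; python3 ptr.py
```

```text
[0.4413 0.271  0.0491] xang -1.33 0.0194 [ 0.45  0.06  1.89 -0.    1.19  2.05] [ 6.5 -1.2 -3.2]
0.02 [np.int64(171), np.int64(171), np.int64(172), np.int64(172), np.int64(172), np.int64(173), np.int64(172), np.int64(172), np.int64(172), np.int64(146), np.int64(82), np.int64(157), np.int64(174), np.int64(172), np.int64(172), np.int64(172), np.int64(172), np.int64(172), np.int64(173), np.int64(173), np.int64(172), np.int64(173), np.int64(171), np.int64(171), np.int64(172)]
0.03 [np.int64(179), np.int64(161), np.int64(106), np.int64(166), np.int64(179), np.int64(178), np.int64(179), np.int64(182), np.int64(91), np.int64(33), np.int64(42), np.int64(33), np.int64(35), np.int64(35), np.int64(34), np.int64(36), np.int64(153), np.int64(181), np.int64(179), np.int64(180), np.int64(179), np.int64(184), np.int64(84), np.int64(121), np.int64(180)]
-0.02 [np.int64(173), np.int64(172), np.int64(171), np.int64(173), np.int64(174), np.int64(173), np.int64(174), np.int64(173), np.int64(175), np.int64(126), np.int64(66), np.int64(105), np.int64(176), np.int64(175), np.int64(174), np.int64(161), np.int
[... 2371 characters left out ...]
 160  68 152 157 151 107 173
173 170 174 182 144 153 160 151 147 107 109 106 107 106 104 165 163 164 129 157 156 148 171 152
173 171 174 182  60 149 156 157  68 141 105 105 105 102 158 162 162  87 155 155 155  99 153 153
172 170 175 180 163 142 151 158 157 119 104 102 101  96 162 164  84 155 160 155 151 132 152 152
173 171 172 179 162  65 145 149 157 158 150 103 145 119 100 146 149 158 136 132 116 158 153 152
173 171 173 177 157 110  56 146 151 158 161 160 158 157 160 139 134 133 133  99  78 159 152 152
173 171 174 177 120  81  83  63 145 150 153 151 137 135 134 131 126 131  49  81  93 160 152 153
173 171 174 176 116 116 117 119 157 167 165 161 145 143 147 148 148 141  88 159 160 156 151 154
```

arm_command(
  increments="1 -1 0 0 0; 1 -1 0 0 0; 1 -1 0 0 0; 1 -1 0 0 0; 1 -1 0 0 0",
)

```text
t: 31.15
tool_pos: [0.4405, 0.271, 0.0491]
orientation: [-3.14, 0.037, -0.007]
force: [7.0, -0.1, -3.3]
opening: 0.0193
gripper_force: 25.0
```

arm_command(
  increments="1 0 0 0 0; 1 0 0 0 0; 1 0 0 0 0; 1 0 0 0 0; 1 0 0 0 0",
)

```text
t: 31.65
tool_pos: [0.4405, 0.271, 0.0492]
orientation: [-3.14, 0.037, -0.007]
force: [6.9, -1.0, -3.8]
opening: 0.0195
gripper_force: 25.0
```

arm_command(
  increments="1 0 0 0 0; 1 0 0 0 0; 1 0 0 0 0; 1 0 0 0 0; 1 0 0 0 0",
)

```text
t: 32.15
tool_pos: [0.4405, 0.271, 0.0491]
orientation: [-3.14, 0.037, -0.007]
force: [7.4, -0.2, -3.1]
opening: 0.0196
gripper_force: 25.0
```

arm_command(
  increments="1 0 0 0 0; 1 0 0 0 0; 1 0 0 0 0; 1 0 0 0 0; 1 0 0 0 0",
)

```text
t: 32.65
tool_pos: [0.4405, 0.271, 0.0491]
orientation: [-3.14, 0.037, -0.007]
force: [7.9, -0.4, -2.7]
opening: 0.0194
gripper_force: 25.0
```

arm_command(
  increments="1 0 0 0 0; 1 0 0 0 0; 1 0 0 0 0; 1 0 0 0 0; 1 0 0 0 0",
)

```text
t: 33.15
tool_pos: [0.4405, 0.271, 0.0491]
orientation: [-3.14, 0.037, -0.007]
force: [5.7, -0.8, -2.6]
opening: 0.0194
gripper_force: 25.0
```

arm_command(
  increments="1 0 0 0 0; 1 0 0 0 0; 1 0 0 0 0; 1 0 0 0 0; 1 0 0 0 0",
)

```text
t: 33.65
tool_pos: [0.4405, 0.271, 0.0491]
orientation: [-3.14, 0.037, -0.007]
force: [7.1, -1.1, -3.0]
opening: 0.0196
gripper_force: 25.0
```

arm_command(
  increments="1 0 0 0 0; 1 0 0 0 0; 1 0 0 0 0; 1 0 0 0 0; 1 0 0 0 0",
)

```text
t: 34.15
tool_pos: [0.4405, 0.271, 0.0491]
orientation: [-3.14, 0.037, -0.007]
force: [6.9, -1.3, -3.3]
opening: 0.0194
gripper_force: 25.0
```

arm_command(
  increments="1 0 0 0 0; 1 0 0 0 0; 1 0 0 0 0; 1 0 0 0 0; 1 0 0 0 0",
)

```text
t: 34.65
tool_pos: [0.4405, 0.271, 0.0491]
orientation: [-3.14, 0.037, -0.007]
force: [6.9, 0.2, -3.3]
opening: 0.0193
gripper_force: 25.0
```

```bash
python3 st.py; python3 ptr.py | head -4 | sed 's/np.int64//g'
```

```text
[0.4405 0.271  0.0491] xang -1.34 0.0193 [ 0.45  0.06  1.89 -0.    1.19  2.05] [ 6.9  0.2 -3.3]
0.02 [(171), (171), (170), (172), (172), (172), (172), (171), (172), (172), (138), (86), (99), (159), (172), (172), (172), (173), (173), (172), (173), (173), (172), (171), (171)]
0.03 [(179), (162), (90), (183), (178), (179), (178), (184), (26), (33), (38), (43), (37), (34), (37), (33), (84), (182), (180), (180), (179), (166), (94), (120), (181)]
-0.02 [(172), (172), (172), (172), (173), (173), (173), (173), (173), (166), (115), (59), (177), (175), (176), (160), (154), (154), (156), (155), (155), (156), (155), (155), (156)]
-0.03 [(180), (145), (113), (165), (179), (178), (180), (151), (32), (35), (32), (27), (32), (32), (28), (53), (154), (166), (166), (165), (166), (113), (68), (128), (167)]
```

arm_command(
  increments="1 8 0 0 0; 1 18 0 0 0; 1 28 0 0 0; 1 38 0 0 0; 1 42.5 0 0 0",
)

```text
t: 35.2
tool_pos: [0.4822, 0.2696, 0.0478]
orientation: [3.141, -0.037, -0.001]
force: [0.6, 0.0, -0.9]
opening: 0.0193
gripper_force: 25.0
```

arm_command(
  increments="1 0 0 -10 0; 1 0 0 -25 0; 1 0 0 -50 0; 1 0 0 -90 0; 1 0 0 -130 0",
)

```text
t: 35.7
tool_pos: [0.4805, 0.2697, 0.1802]
orientation: [3.141, -0.036, -0.001]
force: [0.0, -0.4, -0.6]
opening: 0.0189
gripper_force: 25.0
```

arm_command(
  increments="1 0 0 -40 0; 1 0 0 -80 0; 1 0 30 -120 0; 1 0 70 -120 0; 1 0 110 -120 0",
)

```text
t: 36.2
tool_pos: [0.479, 0.1594, 0.3018]
orientation: [-3.14, 0.033, -0.008]
force: [1.1, -0.8, -2.4]
opening: 0.0199
gripper_force: 25.0
```

arm_command(
  increments="1 2 40 0 0; 1 4 85 0 0; 1 6 130 0 0; 1 8 175 0 0; 1 10 220 0 0",
)

```text
t: 36.7
tool_pos: [0.483, -0.0617, 0.2998]
orientation: [3.141, -0.035, 0.003]
force: [1.0, -0.6, -0.8]
opening: 0.0194
gripper_force: 25.0
```

arm_command(
  increments="1 2 45 0 0; 1 4 90 0 0; 1 6 135 0 0.04; 1 7 175 0 0.09; 1 7 206 0 0.14",
)

```text
t: 37.2
tool_pos: [0.4852, -0.2684, 0.2995]
orientation: [3.13, -0.261, 0.001]
force: [0.8, 1.2, -1.0]
opening: 0.0192
gripper_force: 25.0
```

arm_command(
  increments="1 0 0 0 0; 1 0 0 20 0; 1 0 0 44 0; 1 0 0 44 0; 1 0 0 44 0",
)

```text
t: 37.7
tool_pos: [0.4858, -0.2655, 0.2549]
orientation: [-3.131, 0.254, 0.0]
force: [0.6, 0.7, -0.8]
opening: 0.0195
gripper_force: 25.0
```

arm_command(
  increments="1 0 0 0 0; 1 0 0 0 0; 1 0 0 0 0",
)

```text
t: 38.0
tool_pos: [0.4864, -0.2666, 0.2553]
orientation: [3.13, -0.256, 0.002]
force: [-0.0, 0.4, -0.7]
opening: 0.0192
gripper_force: 25.0
```

```bash
sed -i 's/im\[74:146:3/im[Y:Y+72:3/; s/^from h import \*$/from h import *\nimport sys\nY=int(sys.argv[1])/' hov.py; python3 st.py; python3 hov.py 36;  python3 - <<'E'
from h import *
m=robot.camera_model('wrist'); print(proj(m,[[.5752,-.2801,.21]]).round(1)); s=robot.read_state(); R=cv2.Rodrigues(s['orientation'])[0]; print(proj(m,[s['tool_pos']+R@[.0895,0,.022]]).round(1))
E
```

```text
[ 0.4864 -0.2666  0.2553] xang -9.34 0.0192 [-0.59 -0.01  1.57  0.    1.58  1.14] [-0.   0.4 -0.7]
[ 0.48643747 -0.26661717  0.25531961] [-0.00896456  0.3795951  -0.70949577] [ 0.98674313 -0.16228149  0.00164978] 0.019164251269186118
cols 282+3i, rows 74+3j
 76  76  76  76  76  76  77  76  76  66 127 118  98 107  64  65  75  77  76  77  78  77  79  77
 79  77  76  78  77  77  76  72 126 152 148 154 154 152 153 150  96  78  79  78  78  77  78  80
 81  77  75  78  78  77  77 134 154 156 134 160 157 157 156 152 153 128  77  76  78  77  77  77
 77  76  77  77  78  75 134 136 156 163 132 153 155 157 159 154 156 158 140  78  79  80  79  79
 76  76  76  76  81 132 134 155 141 122 115  50  46 114 135 148 157 161 154 150  75  76  78  77
 78  79  81  80 130 135 137 153 135  44  94 125 121  91  58  73 145 163 156 155  71  80  78  79
 70  80  79  67 135 137 154 104  53  58 111 122 119  98  69  83  54 154 149 158 145  78  79  82
 49  45  44 129 137 141 150  49  34  31 111 123 118  96  31  33  40  83 136 141 151  43  46  47
 48  47  44 136 140 139  90  38  36  35 111 122 118  98  38  36  36  48 13
[... 793 characters left out ...]
 150 134 134 138  93 127 135 142 147 139 141 138 141 142 139 135 136 131  95 132 132 132 131
148 148 132 130 129 133  68 128 132 137 136 144 142 140 137 130 131 131 114 129 128 127 128 130
147 131 129 131 133 134 137  51 125 128 124 131 131 130 127 129 118 135 129 130 130 130 133 136
105 139 136 137 132 134 132 133 146 145 144 145 143 146 149 148 155 134 133 135 136 135 135 132
 78  76  76  78  77  78  77  92 145 144 142 144 142 146 147 147 156  74  75  74  74  76  78  78
 99  77  77  78  79  80  79  72 144 143 143 143 142 145 147 148 155  79  81  80  79  79  78  79
 79  81  80  79  77  77  77  72 146 142 142 143 141 145 146 147 154  79  80  78  79  78  79  80
[[315.6  70.5]]
[[317.8  66.1]]
```

arm_command(
  increments="1 0 -0.5 8 0; 1 0 -0.5 16 0; 1 0 -0.5 24 0; 1 0 -0.5 32 0; 1 0 -0.5 37 0",
)

```text
t: 38.55
tool_pos: [0.4855, -0.2657, 0.2155]
orientation: [-3.13, 0.256, 0.003]
force: [-1.5, 0.4, 0.0]
opening: 0.0195
gripper_force: 25.0
```

arm_command(
  increments="1 0 0 0 0; 1 0 0 0 0; 1 0 0 0 0",
)

```text
t: 38.85
tool_pos: [0.4863, -0.2661, 0.2175]
orientation: [3.131, -0.256, 0.001]
force: [0.0, -0.4, -1.9]
opening: 0.0195
gripper_force: 25.0
```

```bash
python3 st.py; python3 hov.py 36 | tail -24 | head -20
```

```text
[ 0.4863 -0.2661  0.2175] xang -9.35 0.0195 [-0.59  0.01  1.62 -0.    1.51  1.14] [ 0.  -0.4 -1.9]
 78  77  78  75  77  77  79  76  76  73 128 121 126 126  75  67  77  77  78  77  75  76  78  76
 77  76  78  78  76  76  76  76 117 154 150 156 155 154 155 153 101  78  79  78  78  80  81  80
 77  77  77  79  78  77  78 135 137 156 153 161 159 159 158 154 154 131  77  77  77  77  77  78
 78  81  79  79  77  77 134 135 159 141 134 134 152 158 161 156 157 160 142  76  80  79  79  79
 80  81  75  79  84 133 142 142 158 125 101  52  49  98  90 144 159 163 155 153  80  75  81  81
 45  49  46  44 133 136 138 155 135  45  66  76  75  66  47  52 148 164 157 157  56  47  47  47
 48  48  47  59 136 139 136 105  47  49  70  93  91  93  41  37  54 105 150 153 147  48  47  48
 41  43  42 131 139 141 143  40  30  42 114 130 127 118  34  30  30  91 137 141 154  44  40  42
152 152 146 136 141 140  92 154 153  91 123 137 135 125  94 152 152  79 135 141 139 114 170 169
151 150 134 136 142 156  63 151 151  89 118 135 132 122  92 150 150 151 134 142 139 117 148 167
146 146 131 135 144 156  98 146 148  72 1
[... 218 characters left out ...]
  52 139 143 137 103  55  57
 53  55  53 145 142 146 136  53  55  55  47  51  49  47  54  52  53  73 139 141 133  55  53  53
149 152 135  82 132 141 144 102  75  75 136 110 112 134 133 132 132 140 140 140 129 132 131 131
144 145 133 134 132 136 149 141  81 100  75 131 132 133 132 135 135 146 139 137  82 134 136 136
150 139 135 137  94 130 137 148 144 100  71 134 135 136  88 135 144 142 136 133 139 134 132 133
149 134 131 133 136  94 130 136 146 149 142 143 139 143 144 140 138 138 133  95 131 130 131 130
151 133 132 130 134 137  68 130 135 138 137 145 144 141 138 131 133 134 115 132 132 132 132 133
135 136 137 138 134 135 137  53 124 130 127 136 136 136 133 131 119 137 133 135 137 136 134 135
```

arm_command(
  increments="0.7 0 0 0 0; 0.55 0 0 0 0; 0.55 0 0 0 0; 0.55 0 0 0 0; 0.55 0 0 0 0",
)

```text
t: 39.4
tool_pos: [0.4861, -0.266, 0.2171]
orientation: [3.131, -0.256, 0.0]
force: [0.1, -0.1, -0.0]
opening: 0.0416
gripper_force: 0.0
```

arm_command(
  increments="0.55 0 0 0 0; 0.55 0 0 0 0; 0.55 -10 0 -20 0; 0.55 -20 0 -50 0; 0.55 -30 0 -85 0",
)

```text
t: 39.9
tool_pos: [0.4555, -0.2605, 0.3016]
orientation: [-3.13, 0.256, 0.004]
force: [-0.1, -0.1, 0.2]
opening: 0.0415
gripper_force: 0.0
```

arm_command(
  increments="0.5 0 0 0 0; 0.5 0 0 0 0",
)

```text
t: 40.1
tool_pos: [0.4569, -0.2615, 0.3033]
orientation: [3.13, -0.256, 0.004]
force: [-0.4, -1.2, -0.6]
opening: 0.0466
gripper_force: 0.0
```

Run:
```python
from h import *
s=robot.read_state();print(s['tool_pos'],s['opening'])
a,m=snap('wrist','v2.png'); print(proj(m,[[.5752,-.2801,.18],[.5752,-.2801,.09],[.5647,-.3401,.18],[.5647,-.3401,.11]]).round())
mk=(a[:240].max(axis=2)<30).astype(np.uint8); n,l,s,c=cv2.connectedComponentsWithStats(mk)
print([(c[i].round(),s[i,4]) for i in range(1,n) if s[i,4]>60])
```

```text
[ 0.45691203 -0.26151592  0.30329483] 0.046571533245648264
[[316.  42.]
 [316.  59.]
 [395.  43.]
 [379.  57.]]
[(array([374.,  74.]), np.int32(665)), (array([313.,  78.]), np.int32(496)), (array([111.,  83.]), np.int32(595))]
```

arm_command(
  increments="0.5 0 -45 0 0; 0.5 10 -90 0 0; 0.5 30 -135 0 0; 0.5 60 -180 0 0; 0.5 97 -220 0 -0.04",
)

```text
t: 40.65
tool_pos: [0.5816, -0.0627, 0.3006]
orientation: [-3.135, 0.192, 0.003]
force: [0.2, -1.1, 1.4]
opening: 0.0467
gripper_force: 0.0
```

arm_command(
  increments="0.5 0 -10 10 -0.14; 0.5 0 -10 20 -0.28; 0.5 0 -10 30 -0.42; 0.5 0 -10 40 -0.56; 0.5 0 -10 50 -0.7",
)

```text
t: 41.15
tool_pos: [0.5817, -0.0547, 0.2492]
orientation: [-3.008, -0.902, 0.005]
force: [0.9, -0.1, 0.2]
opening: 0.0466
gripper_force: 0.0
```

arm_command(
  increments="0.5 0 0 0 -0.14; 0.5 0 0 0 -0.28; 0.5 0 0 0 -0.42; 0.5 0 0 0 -0.56; 0.5 0 0 0 -0.7",
)

```text
t: 41.65
tool_pos: [0.5817, -0.0549, 0.2497]
orientation: [-2.515, -1.878, 0.004]
force: [0.3, -0.2, 0.7]
opening: 0.0462
gripper_force: 0.0
```

arm_command(
  increments="0.5 0 0 0 -0.14; 0.5 0 0 0 -0.28; 0.5 0 0 0 -0.28; 0.5 0 0 0 -0.28; 0.5 0 0 0 -0.28",
)

```text
t: 42.15
tool_pos: [0.5822, -0.0551, 0.2512]
orientation: [-2.24, -2.202, 0.001]
force: [-0.1, 0.7, -0.8]
opening: 0.0465
gripper_force: 0.0
```

```bash
python3 st.py
python3 - <<'E'
from bl import *
np.set_printoptions(suppress=True,precision=3)
im,m=snap('wrist','w7.png'); blobs(im,m)
P=proj(m,[[.6012,-.0267,.016],[.6027,.0842,.006]]); print(P)
n,l,s,c=cv2.connectedComponentsWithStats((im[:240].max(axis=2)<30).astype(np.uint8))
for i in range(1,n):
    if s[i,4]>150: print(c[i],fit(im,m,c[i],.11))
E
```

```text
[ 0.5822 -0.0551  0.2512] xang 89.02 0.0465 [-0.18  0.08  1.49 -0.    1.58 -0.16] [-0.1  0.7 -0.8]
blob [333.5 146.6] [325 133  19  28 500] [[ 0.601 -0.026  0.016]]
[[333.403 147.354]
 [333.804  44.853]]
[333.504 146.562] [[338.5    44.     12.681   0.607   0.085 111.329  86.828]
 [334.     45.5    12.873   0.603   0.084 109.69   89.358]
 [334.5    46.      7.605   0.603   0.083 109.174  89.07 ]]
```

arm_command(
  increments="0.5 15 9 0 0; 0.5 29 18.5 0 0; 0.5 29 18.5 50 0; 0.5 29 18.5 100 0; 0.5 29 18.5 150 0",
  grip_force=20,
)

```text
t: 42.7
tool_pos: [0.6024, -0.0249, 0.1009]
orientation: [2.236, 2.206, 0.002]
force: [-0.3, -0.3, -0.7]
opening: 0.0467
gripper_force: 0.0
```

arm_command(
  increments="0.5 0 0 25 0; 0.5 0 0 50 0; 0.5 0 0 65 0; 0.5 0 0 73 0; 0.5 0 0 73 0",
)

```text
t: 43.2
tool_pos: [0.6012, -0.0259, 0.0284]
orientation: [-2.236, -2.205, 0.001]
force: [-0.2, -0.4, 1.3]
opening: 0.0467
gripper_force: 0.0
```

arm_command(
  increments="0.72 0 0 0 0; 0.72 0 0 0 0; 0.72 0 0 0 0; 0.72 0 0 0 0",
)

```text
t: 43.6
tool_pos: [0.602, -0.0266, 0.03]
orientation: [2.236, 2.205, 0.001]
force: [0.4, 0.2, -0.0]
opening: 0.0264
gripper_force: 0.0
```

arm_command(
  increments="0.85 0 0 0 0; 0.85 0 0 0 0; 0.85 0 0 0 0; 0.85 0 0 0 0",
)

```text
t: 44.0
tool_pos: [0.6016, -0.0265, 0.0294]
orientation: [2.237, 2.206, 0.0]
force: [-0.2, -1.2, 3.9]
opening: 0.0194
gripper_force: 20.0
```

arm_command(
  increments="1 0 0 0 0; 1 0 0 -5 0; 1 0 0 -15 0; 1 0 0 -30 0; 1 0 0 -50 0",
  grip_force=25,
)

```text
t: 44.5
tool_pos: [0.6008, -0.0263, 0.0796]
orientation: [-2.236, -2.205, 0.001]
force: [0.5, -0.3, -0.9]
opening: 0.019
gripper_force: 25.0
```

arm_command(
  increments="1 0 0 -20 0; 1 0 0 -45 0; 1 0 0 -70 0; 1 0 0 -90 0; 1 0 0 -100 0",
)

```text
t: 45.0
tool_pos: [0.6027, -0.0266, 0.1829]
orientation: [2.234, 2.203, 0.005]
force: [0.4, -0.0, -0.3]
opening: 0.0193
gripper_force: 25.0
```

```bash
python3 st.py
```

```text
[ 0.6027 -0.0266  0.1829] xang 89.2 0.0193 [-0.13  0.15  1.53  0.    1.45 -0.12] [ 0.4 -0.  -0.3]
```

arm_command(
  increments="1 39 -19 0 0; 1 79 -38 0 0; 1 118 -58 0 0; 1 157 -77 0 0; 1 197 -96 0 0",
)

```text
t: 45.5
tool_pos: [0.507, 0.1731, 0.1792]
orientation: [-2.237, -2.205, -0.0]
force: [0.6, -0.1, -0.6]
opening: 0.019
gripper_force: 25.0
```

arm_command(
  increments="1 39 -19 0 0.14; 1 79 -38 0 0.28; 1 98 -48 0 0.42; 1 98 -48 0 0.56; 1 98 -48 0 0.7",
)

```text
t: 46.0
tool_pos: [0.4607, 0.2715, 0.1791]
orientation: [2.86, 1.3, -0.001]
force: [1.3, 0.3, -0.7]
opening: 0.0194
gripper_force: 25.0
```

arm_command(
  increments="1 0 0 0 0.14; 1 0 0 0 0.28; 1 0 0 0 0.42; 1 0 0 0 0.56; 1 0 0 0 0.7",
)

```text
t: 46.5
tool_pos: [0.4612, 0.2705, 0.1791]
orientation: [3.133, 0.237, -0.001]
force: [0.5, -0.5, -1.4]
opening: 0.0196
gripper_force: 25.0
```

arm_command(
  increments="1 0 0 0 0.14; 1 0 0 0 0.178; 1 0 0 30 0.178; 1 0 0 60 0.178; 1 0 0 80 0.178",
)

```text
t: 47.0
tool_pos: [0.4604, 0.27, 0.097]
orientation: [3.14, -0.033, -0.003]
force: [0.1, -0.4, -1.3]
opening: 0.0191
gripper_force: 25.0
```

arm_command(
  increments="1 0 0 8 0; 1 0 0 14 0; 1 0 0 14 0; 1 0 0 14 0; 1 0 0 14 0",
)

```text
t: 47.5
tool_pos: [0.4624, 0.271, 0.0864]
orientation: [-3.14, 0.033, -0.003]
force: [1.2, 0.6, -0.8]
opening: 0.0189
gripper_force: 25.0
```

```bash
python3 st.py
python3 - <<'E'
from h import *
im,m=snap('wrist','g3.png'); s=robot.read_state(); R=cv2.Rodrigues(s['orientation'])[0]
print('pin top px',proj(m,[[.5724,.2681,.042]]).round(1),'eye px',proj(m,[s['tool_pos']+R@[.1095,0,.0234]]).round(1))
g=cv2.cvtColor(im[0:84:3,282:354:3],cv2.COLOR_BGR2GRAY)
print('cols 282+3i, rows 3j'); print('\n'.join(' '.join('%3d'%v for v in r) for r in g))
E
```

```text
[0.4624 0.271  0.0864] xang -1.21 0.0189 [0.43 0.06 1.81 0.   1.26 2.03] [ 1.2  0.6 -0.8]
pin top px [[318.9  32.8]] eye px [[318.1  24.8]]
cols 282+3i, rows 3j
167 168 166 166 168 161 102 141 146 150 149 155 157 154 152 147 142 147 154 166 167 166 166 162
167 167 167 165 168 148 141 145 152 156 150 151 145 152 154 154 149 152 142 150 168 167 165 163
168 168 168 166 124 141 146 151 151 145  62  48  41  45  81 142 150 156 150 147 138 166 166 164
169 168 167 167 131 144 150 149 125  43  52 134 167 122  52  46 140 154 154 150 142 168 165 163
169 169 167 146 144 148 152 107  42 175  89 114 145 121  94 172  44 125 151 153 144 163 167 164
170 169 168 136 148 150 146  44 174 170  88 115 147 122  94 153 150  57 144 155 149 127 167 163
170 169 170 144 150 153 120 118 127 126 119 123 126 126 120 130 129 108 134 158 150 140 168 164
171 169 171 143 151 151  67 142 138 139 140 139 142 159 158 160 142 145  75 153 151 144 170 165
172 168 172 143 150 152  67 139 140 140 121 148 149 154  94 158 158 141  73 152 150 145 170 164
172 170 173 145 152 151  69 135 135 106 148 150 158 155 148  86 154 151  76
[... 1048 characters left out ...]
 103 104 161 173 170 170 168
174 172 171 174 115  94  99 156 163 161 160 160 160 164 164 165 169  97 132 148 173 169 170 168
171 171 170 174 115  97  53  48 163 162 160 159 159 164 165 164 169  55  56  89 172 168 170 168
175 171 169 174 115 116 116 108 164 162 161 159 160 163 166 165 170 110 112 118 170 168 170 168
144 172 170 172 167 116 113 110 164 162 160 161 161 163 165 165 170 111 173 171 170 168 171 169
122 172 170 170 177 116 115 110 164 161 161 160 162 163 164 165 169 168 170 170 172 169 150 149
165 173 171 169 174 171 173 111 164 161 160 160 160 163 165 164 168 167 171 170 150 149 151 150
161 173 171 169 172 174 176 110 164 163 160 161 160 163 165 165 169 167 149 152 150 150 150 149
```

arm_command(
  increments="1 0.5 0.6 0 0; 1 0.5 0.6 8 0; 1 0.5 0.6 16 0; 1 0.5 0.6 24 0; 1 0.5 0.6 32 0",
)

```text
t: 48.05
tool_pos: [0.4615, 0.2697, 0.0518]
orientation: [3.141, -0.033, -0.002]
force: [0.8, -0.3, -1.2]
opening: 0.0197
gripper_force: 25.0
```

arm_command(
  increments="1 0 0 4 0; 1 0 0 4 0; 1 0 0 4 0; 1 0 0 4 0",
)

```text
t: 48.45
tool_pos: [0.4624, 0.2701, 0.0495]
orientation: [-3.141, 0.033, -0.001]
force: [1.0, -0.1, -1.4]
opening: 0.0195
gripper_force: 25.0
```

arm_command(
  increments="1 -8 0 0 0; 1 -16 0 0 0; 1 -25 0 0 0; 1 -34 0 0 0; 1 -43 0 0 0",
)

```text
t: 48.95
tool_pos: [0.4209, 0.2712, 0.0504]
orientation: [-3.14, 0.034, -0.009]
force: [10.5, -0.9, -2.7]
opening: 0.0194
gripper_force: 25.0
```

arm_command(
  increments="1 0 0 0 0; 1 0 0 0 0; 1 0 0 0 0",
)

```text
t: 49.25
tool_pos: [0.4205, 0.2712, 0.0502]
orientation: [-3.14, 0.033, -0.007]
force: [7.1, 0.4, -3.2]
opening: 0.0191
gripper_force: 25.0
```

```bash
python3 st.py; sed -i 's/^c=proj/sys.exit()\nc=proj/' ptr.py; python3 ptr.py | sed 's/np.int64//g'
```

```text
[0.4205 0.2712 0.0502] xang -1.21 0.0191 [ 0.47  0.01  1.94 -0.    1.19  2.06] [ 7.1  0.4 -3.2]
0.02 [(168), (170), (169), (169), (171), (170), (170), (169), (170), (172), (90), (52), (111), (167), (170), (171), (170), (170), (170), (170), (171), (171), (170), (171), (170)]
0.03 [(179), (104), (109), (179), (177), (177), (178), (166), (28), (37), (67), (51), (34), (35), (36), (33), (164), (179), (178), (178), (179), (178), (83), (135), (178)]
-0.02 [(169), (169), (169), (170), (170), (170), (171), (171), (173), (122), (84), (159), (175), (172), (172), (172), (172), (173), (172), (173), (172), (173), (172), (173), (173)]
-0.03 [(179), (86), (173), (179), (177), (177), (179), (150), (34), (35), (33), (33), (33), (33), (33), (26), (166), (178), (178), (178), (180), (98), (187), (179), (178)]
[[317.8, -12.8], [317.7, -0.8], [317.7, 11.1], [317.7, 22.8]]
```

Pointer at about 39 mm, in the band; hold.

arm_command(
  increments="1 -0.5 0 0 0; 1 -0.5 0 0 0; 1 -0.5 0 0 0; 1 -0.5 0 0 0; 1 -0.5 0 0 0",
)

```text
t: 49.8
tool_pos: [0.4202, 0.2712, 0.0502]
orientation: [-3.14, 0.034, -0.007]
force: [7.2, -0.3, -3.0]
opening: 0.0194
gripper_force: 25.0
```

arm_command(
  increments="1 0 0 0 0; 1 0 0 0 0; 1 0 0 0 0; 1 0 0 0 0; 1 0 0 0 0",
)

```text
t: 50.3
tool_pos: [0.4201, 0.2712, 0.0502]
orientation: [-3.14, 0.033, -0.007]
force: [6.8, 0.0, -2.9]
opening: 0.0191
gripper_force: 25.0
```

arm_command(
  increments="1 0 0 0 0; 1 0 0 0 0; 1 0 0 0 0; 1 0 0 0 0; 1 0 0 0 0",
)

```text
t: 50.8
tool_pos: [0.4202, 0.2712, 0.0502]
orientation: [-3.14, 0.033, -0.007]
force: [7.1, -0.0, -2.0]
opening: 0.0189
gripper_force: 25.0
```

arm_command(
  increments="1 0 0 0 0; 1 0 0 0 0; 1 0 0 0 0; 1 0 0 0 0; 1 0 0 0 0",
)

```text
t: 51.3
tool_pos: [0.4201, 0.2712, 0.0502]
orientation: [-3.14, 0.033, -0.007]
force: [6.8, -1.4, -2.6]
opening: 0.0192
gripper_force: 25.0
```

arm_command(
  increments="1 0 0 0 0; 1 0 0 0 0; 1 0 0 0 0; 1 0 0 0 0; 1 0 0 0 0",
)

```text
t: 51.8
tool_pos: [0.4202, 0.2712, 0.0502]
orientation: [-3.14, 0.034, -0.007]
force: [8.1, -0.6, -3.1]
opening: 0.0196
gripper_force: 25.0
```

arm_command(
  increments="1 0 0 0 0; 1 0 0 0 0; 1 0 0 0 0; 1 0 0 0 0; 1 0 0 0 0",
)

```text
t: 52.3
tool_pos: [0.4201, 0.2712, 0.0502]
orientation: [-3.14, 0.033, -0.007]
force: [7.3, -0.9, -2.4]
opening: 0.0193
gripper_force: 25.0
```

arm_command(
  increments="1 0 0 0 0; 1 0 0 0 0; 1 0 0 0 0; 1 0 0 0 0; 1 0 0 0 0",
)

```text
t: 52.8
tool_pos: [0.4202, 0.2712, 0.0502]
orientation: [-3.14, 0.033, -0.007]
force: [7.8, -0.9, -2.3]
opening: 0.0195
gripper_force: 25.0
```

arm_command(
  increments="1 0 0 0 0; 1 0 0 0 0; 1 0 0 0 0; 1 0 0 0 0; 1 0 0 0 0",
)

```text
t: 53.3
tool_pos: [0.4202, 0.2712, 0.0502]
orientation: [-3.14, 0.033, -0.007]
force: [7.0, -0.4, -3.4]
opening: 0.0196
gripper_force: 25.0
```

```bash
python3 st.py; python3 ptr.py | sed 's/np.int64//g'
```

```text
[0.4202 0.2712 0.0502] xang -1.22 0.0196 [ 0.47  0.01  1.94 -0.    1.19  2.06] [ 7.  -0.4 -3.4]
0.02 [(168), (169), (169), (169), (169), (170), (168), (169), (169), (171), (92), (50), (106), (172), (170), (171), (170), (171), (170), (171), (171), (171), (170), (171), (171)]
0.03 [(178), (149), (80), (141), (178), (177), (177), (174), (26), (34), (41), (57), (34), (33), (34), (31), (164), (180), (178), (179), (178), (179), (117), (180), (178)]
-0.02 [(170), (169), (170), (169), (171), (171), (172), (171), (172), (176), (81), (68), (116), (109), (174), (171), (173), (173), (173), (173), (173), (173), (172), (172), (173)]
-0.03 [(182), (77), (123), (182), (177), (177), (179), (156), (32), (34), (32), (28), (29), (36), (35), (54), (168), (178), (178), (178), (180), (121), (135), (180), (178)]
[[317.7, -13.5], [317.7, -1.5], [317.7, 10.3], [317.6, 22.1]]
```

arm_command(
  increments="1 8 0 0 0; 1 18 0 0 0; 1 28 0 0 0; 1 38 0 0 0; 1 43 0 0 0",
)

```text
t: 53.85
tool_pos: [0.4623, 0.2698, 0.0488]
orientation: [3.141, -0.034, -0.001]
force: [0.4, 1.3, -1.9]
opening: 0.0194
gripper_force: 25.0
```

arm_command(
  increments="1 0 0 -10 0; 1 0 0 -25 0; 1 0 0 -50 0; 1 0 0 -90 0; 1 0 0 -130 0",
)

```text
t: 54.35
tool_pos: [0.4606, 0.2698, 0.1812]
orientation: [3.141, -0.033, -0.001]
force: [1.2, -0.1, -0.9]
opening: 0.0193
gripper_force: 25.0
```

arm_command(
  increments="1 0 0 -40 0; 1 0 0 -80 0; 1 0 30 -120 0; 1 0 70 -120 0; 1 0 110 -120 0",
)

```text
t: 54.85
tool_pos: [0.4592, 0.1595, 0.3027]
orientation: [-3.14, 0.03, -0.008]
force: [0.3, -0.5, -2.0]
opening: 0.0193
gripper_force: 25.0
```

arm_command(
  increments="1 3 40 0 0; 1 6 80 0 0; 1 9 120 0 0; 1 12 160 0 0; 1 15 200 0 0",
)

```text
t: 55.35
tool_pos: [0.4693, -0.0415, 0.3007]
orientation: [3.141, -0.032, 0.003]
force: [1.2, 0.5, -0.8]
opening: 0.0191
gripper_force: 25.0
```

arm_command(
  increments="1 2 40 0 0; 1 4 80 0 0; 1 6 120 0 0.04; 1 9 150 0 0.09; 1 10 162 0 0.14",
)

```text
t: 55.85
tool_pos: [0.4758, -0.2047, 0.3003]
orientation: [3.13, -0.26, 0.001]
force: [-0.4, 0.7, -1.4]
opening: 0.0191
gripper_force: 25.0
```

arm_command(
  increments="1 0 0 0 0; 1 0 0 20 0; 1 0 0 43 0; 1 0 0 43 0; 1 0 0 43 0",
)

```text
t: 56.35
tool_pos: [0.4772, -0.2013, 0.2566]
orientation: [-3.132, 0.249, -0.003]
force: [6.2, -1.2, -3.0]
opening: 0.0191
gripper_force: 25.0
```

arm_command(
  increments="1 0 0 0 0; 1 0 0 0 0; 1 0 0 0 0",
)

```text
t: 56.65
tool_pos: [0.4777, -0.2015, 0.2576]
orientation: [3.131, -0.249, 0.005]
force: [6.8, -1.9, -3.9]
opening: 0.0191
gripper_force: 25.0
```

```bash
python3 st.py; python3 hov.py 0;  python3 - <<'E'
from h import *
m=robot.camera_model('wrist'); print(proj(m,[[.5845,-.2205,.21]]).round(1)); s=robot.read_state(); R=cv2.Rodrigues(s['orientation'])[0]; print(proj(m,[s['tool_pos']+R@[.1095,0,.0234]]).round(1))
E
```

```text
[ 0.4777 -0.2015  0.2576] xang -9.09 0.0191 [-0.5  -0.11  1.66  0.    1.58  1.23] [ 6.8 -1.9 -3.9]
[ 0.4776639  -0.20153822  0.25764316] [ 6.7919631  -1.94553038 -3.90941315] [ 0.98744268 -0.15794166  0.00337543] 0.019052194534087068
cols 282+3i, rows 74+3j
144 145 145 145 144 172 172 172 171  81  59  64 126 140 130 102  67  66  78  79  77  78  76  78
146 146 145 145 142 172 170 172 172  80  59  65 128 139 129 101  67  76  76  76  76  75  77  76
145 145 146 146 143 172 173 172 172  79  57  66 126 140 130  98  69  78  77  78  77  77  77  78
143 145 147 146 144 173 173 173 172  78  57  68 128 142 129  97  71  80  78  79  74  77  74  73
147 148 145 146 145 173 174 173 174  78  61  70 126 141 128  95  71  79  79  80  80  79  80  77
147 148 149 150 146 173 173 173 173  77  63  70 127 142 129  94  67  77  75  78  76  79  77  77
147 148 148 146 144 173 174 173 174  83  69  68 128 143 128  94  80  77  76  76  76  76  78  76
146 146 147 146 147 174 174 174 167 129 144 145 145 144 115 126  63  79  77  78  78  76  78  75
146 145 142 142 142 174 174 162 138 148 149 154 158 154 151 143 146  97  7
[... 791 characters left out ...]
46 145 145 148 104 133 143  64  53  55  54  55  47  50  48  53  56  94 150 151 141  54  57  55
145 147 148 149  85 134 129 142  51  54  54  56  56  53  55  52  52 148 152 147  67  55  55  55
144 145 146 149  98 140 147 130 120  51  52  53  53  54  52  48 150 148 154 145  53  55  55  55
152 151 149 147 150  96 121 132 131 131  99 122 121 114 119 142 152 147 154  71 113 113 107 104
147 145 147 148 150  88  90  77 137 133 131 132 130 130 133 132 146 135  93 143 138 140 143 140
149 148 147 147 148 108  58  77 137 105 141 144 142 144 147 141 138  53 122 147 144 141 141 141
146 147 146 148 150  84  80  74 140 137 133 134 133 138 140 140  99 121 128 132 145 146 145 148
[[321.  37.]]
[[317.8  24.3]]
```

Run:
```python
from h import *
m=robot.camera_model('wrist'); s=robot.read_state(); R=cv2.Rodrigues(s['orientation'])[0]
for z in (.234,.22,.21,.2): 
    E=onplane(m,[[318.5,45]],z)[0]; print(z,E.round(4),(R.T@(E-s['tool_pos'])).round(4), 'r px',350/np.linalg.norm(E-m['eye'])*.015)
print(onplane(m,[[321.5,37.5]],.21))
a=cv2.imread('pics/hov%d.png'%int(s['t']*10)) if 0 else snap('wrist')[0]
b,_=snap('scene'); cv2.imwrite('pics/v3.png',np.vstack([cv2.resize(a[:300,220:420],(400,600))]) if 0 else np.hstack([cv2.resize(a[0:250,230:410],(396,550)),cv2.resize(b[215:365,180:290],(403,550),interpolation=cv2.INTER_CUBIC)]))
```

```text
0.234 [ 0.5763 -0.2177  0.234 ] [0.0999 0.0004 0.024 ] r px 27.295017325316213
0.22 [ 0.5787 -0.2181  0.22  ] [0.1023 0.0004 0.038 ] r px 25.416577268362847
0.21 [ 0.5805 -0.2184  0.21  ] [0.104  0.0005 0.048 ] r px 24.22571238801022
0.2 [ 0.5822 -0.2188  0.2   ] [0.1058 0.0005 0.058 ] r px 23.141446191990415
[[ 0.58417032 -0.22075121  0.21      ]]
```

View pics/v3.png

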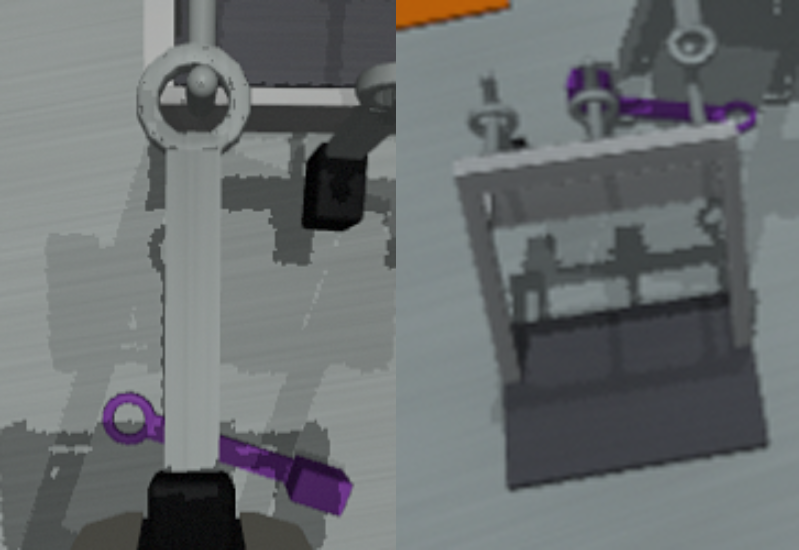

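arm_command(
  increments="1 2 1 0 0; 1 4 1.8 0 0; 1 4 1.8 6 0; 1 4 1.8 12 0; 1 4 1.8 16 0",
)

```text
t: 57.3
tool_pos: [0.4797, -0.2046, 0.239]
orientation: [-3.131, 0.253, 0.002]
force: [-0.7, 0.5, 0.7]
opening: 0.019
gripper_force: 25.0
```

arm_command(
  increments="1 0 0 0 0; 1 0 0 0 0; 1 0 0 0 0",
)

```text
t: 57.6
tool_pos: [0.4802, -0.2049, 0.2402]
orientation: [-3.131, 0.253, -0.0]
force: [0.1, 0.8, -0.8]
opening: 0.0193
gripper_force: 25.0
```

```bash
python3 st.py; python3 hov.py 0 | tail -24
```

```text
[ 0.4802 -0.2049  0.2402] xang -9.24 0.0193 [-0.5  -0.09  1.68  0.    1.55  1.23] [ 0.1  0.8 -0.8]
147 147 149 172 172 173 173 136  51  70 126 139 134 116  67  68  78  77  75  77  77  76  76  77
145 147 150 173 173 173 173 135  51  69 124 140 134 115  68  68  80  77  78  77  78  78  76  78
144 147 145 175 173 174 173 137  50  72 126 140 135 115  67  70  77  77  77  77  77  77  77  75
149 149 146 174 174 175 174 137  52  72 126 140 134 114  69  68  81  80  80  81  79  79  76  77
148 147 146 174 174 175 174 137  53  71 126 139 135 114  69  69  78  79  78  78  78  78  78  77
148 148 146 174 174 175 174 136  69  71 127 140 134 113  70  68  79  77  78  79  80  78  78  78
147 146 144 175 175 174 174 135  86 128 143 146 144 146 118 100  76  76  78  77  74  78  75  76
148 147 143 174 175 175 177 150 147 150 148 156 154 153 146 143 133  75  77  78  78  75  76  75
146 147 147 174 175 177 141 145 153 158 155 162 160 161 156 151 150 139  74  77  75  76  75  76
150 146 144 176 178 142 145 152 153 111  83  67  57  81 119 151 158 147 149  76  79  79  78  77
148 149 147 176 133 146 150 151  91  50 1
[... 602 characters left out ...]
 149 152 150 103  50  48  49
145 145 149  54 135 132 147  52  53  57  47  51  50  52  52  57  62 147 153 148  54  56  56  57
149 149 147  71 120 132 147 106  53  54  56  56  54  53  55  53 153 148 156 120  55  55  55  57
147 148 151 159  55 103 131 134 134  50  53  53  54  52  64 108 154 151 155  61  54  55  53  56
151 148 149 148  95 105 136 137 133 132 131 120 118 133 128 136 146 153  96 109 108 109 107 105
148 148 149 150  94  59  79 136 140 140 136 137 138 141 140 142 140  56 112 140 141 147 142 141
148 148 148 149 106  79  72  49 139 138 138 141 140 142 126 143  51 125 132 146 143 142 141 143
148 147 148 151  76  80  79 127 141 137 136 138 136 140 143 145 127 127 129 130 129 149 148 148
```

arm_command(
  increments="0.7 0 0 0 0; 0.55 0 0 0 0; 0.55 0 0 0 0; 0.55 0 0 0 0; 0.55 0 0 0 0",
)

```text
t: 58.15
tool_pos: [0.4802, -0.2049, 0.2401]
orientation: [3.131, -0.253, 0.0]
force: [0.8, 0.2, -0.7]
opening: 0.0415
gripper_force: 0.0
```

arm_command(
  increments="0.55 0 0 0 0; 0.55 0 0 0 0; 0.55 -10 0 -20 0; 0.55 -25 0 -50 0; 0.55 -50 0 -80 0",
)

```text
t: 58.65
tool_pos: [0.4303, -0.1966, 0.3202]
orientation: [-3.131, 0.252, 0.002]
force: [0.2, 0.0, 1.0]
opening: 0.0417
gripper_force: 0.0
```

arm_command(
  increments="0.5 0 -20 0 0; 0.5 0 -40 0 0; 0.5 0 -40 0 0; 0.5 0 -40 0 0; 0.5 0 -40 0 0",
)

```text
t: 59.15
tool_pos: [0.4371, -0.1579, 0.3197]
orientation: [3.131, -0.253, -0.001]
force: [-0.1, 0.5, -0.0]
opening: 0.0467
gripper_force: 0.0
```

```bash
python3 st.py
python3 - <<'E'
from h import *
a,m=snap('wrist','v4.png'); b,mt=snap('top','v5.png')
H=np.array([[.5845,-.2205],[.5752,-.2801],[.5647,-.3401]])
print('expected block px',proj(m,[[h[0]-.005,h[1],z] for h,z in zip(H,(.075,.095,.115))]).round(),'eye px',proj(m,[[*h,.185] for h in H]).round())
mk=(a[:240].max(axis=2)<30).astype(np.uint8); n,l,s,c=cv2.connectedComponentsWithStats(mk)
print([(c[i].round(),s[i,4]) for i in range(1,n) if s[i,4]>60])
t0=cv2.imread('pics/t0.png')
for nm,(x0,y0,x1,y1) in dict(jar=(285,118,310,145),carton=(306,110,350,142),driver=(178,160,200,212),gauge=(220,120,250,205)).items():
    print(nm,np.abs(b[y0:y1,x0:x1].astype(int)-t0[y0:y1,x0:x1]).mean())
E
```

```text
[ 0.4371 -0.1579  0.3197] xang -9.24 0.0467 [-0.46 -0.26  1.68 -0.    1.72  1.28] [-0.1  0.5 -0. ]
expected block px [[353.  33.]
 [413.  29.]
 [480.  26.]] eye px [[366.  -5.]
 [443.  -4.]
 [519.  -1.]]
[(array([473.,  38.]), np.int32(978)), (array([407.,  43.]), np.int32(750)), (array([349.,  48.]), np.int32(531))]
jar 1.5644444444444445
carton 1.6231060606060606
driver 1.7738927738927739
gauge 1.5369934640522875
```

```bash
python3 -c "
from plant import robot
print(robot.close_job())"
```

```text
the job is handed in; nothing more can be done
None
```

All three links were pull-checked in order (short, middle, long), each held in the band for about 3.5 s or more, and hung on their own hooks; I handed the job in with the slide home and the bystanders unmoved, and no verdict was shown.

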